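Rack the last settlement tile and latch the rack gate

ROBOT

A 6-joint arm with a two-finger parallel gripper is mounted at the origin on the work surface. World frame = base frame: x ahead of the robot, y to its left, z up, the work surface at z = 0. Lengths are in m, angles in rad, forces in N, time in s.
With the tool pointing down it reaches from about 0.425 to 0.95 m from the base axis. Payload 3.5 kg.
Tool frame: the origin (TCP) lies between the finger pads; the fingertips stand 14 mm ahead of it and the grasp point (between the pads) lies 5 mm behind it; z points along the fingers, y is the direction in which the jaws open and shut (so a half turn about z gives the same grasp; the last joint's range is limited). The gripper opens to 85 mm and grips with 20 to 120 N. Pads are 22 mm wide; open, the fingers measure 114 mm over their backs; the gripper's body (76 mm by 85 mm) begins 54 mm behind the grasp point. The pads swing forward as they close: fully open they stand 13 mm farther back than shut.
Start: joints at [1.16, 0.286, 1.577, -0, 1.279, -0.15], TCP at [0.174, 0.652, 0.245] pointing down, gripper open.
Joint ranges: [-2.77, 2.77], [-0.9, 2.22], [0.21, 2.48], [-1.53, 4.67], [0.24, 2.81], [-2.84, 2.84]. Speed limits (rad/s): [2.79, 2.79, 3.14, 3.14, 3.14, 3.14].

INTERFACE

Orientations are given as a unit quaternion [x, y, z, w].
In Python, from plant import ctrl gives the robot as it stands. The module is installed in compiled form; this text tells all that it offers.
- The arm moves only by the tool servo_tool, never from a script. Its argument "increments" is text: rows parted by semicolons, each of 7 numbers parted by spaces: the turn, a rotation vector about the tool's x, y, z in rad, then the shift along the tool's x, y, z in cm, then the finger opening in cm, from 0 to 8.54. In form: ax ay az dx dy dz claw; .... A call has 1 to 10 rows; each row is the pose to reach, as a shift and turn from the pose commanded when the call began, along the tool's axes at that moment; what a row does not reach only later rows make up. A row lasts 1/12 s, in which the tool goes at most 41.7 mm and 7.16 degrees, less where a joint would pass 70% of its speed; a pose out of reach is approached as far as the arm can. A call with a gripper value outside its range is refused whole. The fingers move at their own pace and stop on an object; "grip_force" is the grip in N (left out, the last holds). Time passes only in rows, so rows that repeat a pose let the fingers close. It gives the time, the measured TCP pose, the force and the opening at its end, in the units of the state.
- ctrl.get_state(): the state, without advancing time (a new reading comes with each control period).
- ctrl.read_camera(name): name is "scene" or "top"; returns (picture, depth): 420x560x3 uint8, red, green, blue; 420x560 float32, m along the optical axis (not along the pixel's ray), 0 where there is no reading.
- ctrl.camera_info(name): a dict with "camera_matrix" (3x3 intrinsics, pixels), "world_to_cam" (4x4, takes a point from world to camera coordinates). Camera axes: x right, y down, z forward; pixel columns grow to the right and rows downward; lengths in m; the calibration is good to about 2 mm. A picture is of the moment at which its call begins. camera_info takes no time and is no camera call.
- ctrl.sign_off(): hands the job in, once; it reports no verdict.
The state is a dict: "time": time; "qpos": joint angles; "dq": joint speeds; "joint_efforts": joint torques, N m; "eef_pos": TCP position; "tcp_rot": TCP orientation; "contact_force": force on the tool from outside, world axes, zero at the start; "wrist_torque": the same for the moment, N m; "opening": opening from 0.0 (shut) to 1.0 (fully open).
Only numpy, scipy, OpenCV 4.12 (cv2) and the standard library are available. Lean on these libraries where they do the work, as an engineer would, in place of code of your own. Each camera call takes 0.05 s, during which the arm holds its last target.

TASK

Get the tile rack ready for the boat: tip the loose clay tile up on its short edge against the stop block and let it stand there, then take it afresh by its two broad faces and stand it down in the empty bay of the rack. Push the rack's sliding gate shut over the tiles until the spring catch drops behind its bar, and leave the other tiles and the things on the bench where they are.

Things in the scene. Friction and masses are not known exactly. Their poses are not given: they have to be found in the camera images.
- tile_mid (a point): centre of the loose clay tile: a plain terracotta plate 100 x 60 x 12 mm with square edges, 0.1 to 0.2 kg, lying flat on the bench at the start (centre 6 mm up), all by itself to the robot's left. Axes: x along its 100 mm length, y along its 60 mm width, z through its thickness; both ends and both faces are alike
- tile: the same loose tile; origin and axes as tile_mid
- stop_foot (a point): foot of the stop block's upright face, at mid-width, on the bench (height 0). The stop is a bare aluminium angle screwed down: face 110 mm wide, 50 mm high, wall 10 mm thick; its foot plate and gussets reach 70 mm back from the face, towards the robot. Axes: x out of the face, away from the robot; y along the face; z up. The bench before its middle is clear for 120 mm
- rack: the tile rack, fixed to the bench: white plastic bays in an aluminium frame. Origin on the bench below the middle bay; x is the direction in which the gate closes (away from the robot), y goes across the three bays (at y = -48, 0, +48 mm), z up. Frame rails, 126 mm high, at y = +-74 to +-86 mm from x = -170 to +125 mm; catch up to 137 mm high at y = 0, x = +40 to +124 mm
- bay (a point): middle of the floor of the empty bay (dark drip pad on it), 10 mm above the bench; which bay is empty varies. Axes as the rack's. A tile stands here on its short edge, width along x, thickness along y, in two grooves: room 68 mm in x, 20 mm in y, bay walls and slanted lead-in up to 76 mm above the bench. A seated tile's top is 110 mm above the bench; tiles next door leave gaps of 36 mm
- tile_a_mid (a point): centre of a second, like tile that already stands in a bay of the rack; x along its 60 mm width, y through its thickness, z up its 100 mm height
- tile_b_mid (a point): centre of a third, like tile that already stands in another bay; axes as for tile_a_mid
- gate (a joint): opening of the gate in m: 0 shut at its end stop, over the tiles; 0.135 fully open, drawn back towards the robot. It starts open, clear of the bays. Steel sheet 95 x 146 mm with three windows, top 119 mm up, sliding 5 mm over seated tiles with about 4 N of friction; stays where it is left. In the last 20 mm its bar lifts the catch: about 12 N in all
- gate_tab (a point): middle of the back surface (robot's side) of the gate's upstanding thumb tab: steel, 64 mm wide along y, 4 mm thick, from 118 to 149 mm above the bench; this point is 132 mm up and moves with the gate. Axes as the rack's; gate shut, it lies at x = -25 mm, y = 0 in the rack's frame. Push it along +x
- catch (a joint): lift of the spring catch in rad: 0 fully down; about 0.1 while the gate's bar passes under its nose. It drops by itself behind the bar when the gate is within about 3 mm of its end stop, and then holds the gate
- catch_nose (a point): tip of the catch's nose, 122 mm up at x = +55 mm, y = 0 in the rack's frame when down: a dark steel strip on a pin at the back of the rack, with a hook that points down
- tube_a: clear sample tube with a blue cap standing on the bench, 33 mm across, 114 mm tall; origin at its foot
- tube_b: another such tube; origin at its foot
- cup: clear plastic cup, 90 mm across, 55 mm tall; origin at its foot
- jar: small glass jar with a black cap, 60 mm across, 60 mm tall; origin at its foot
- jar_lid: white jar lid lying on the bench, 68 mm across, 12 mm tall; origin under its centre
- syringe: clear syringe lying on the bench, 150 mm long with its plunger, 34 mm wide; x along it, origin under its barrel's middle
- marker: black marker pen lying on the bench, 120 mm long, 13 mm thick; x along it, origin under its middle
Mind the look-alikes: they are no part of the job. What is shaped like the tile but yellow is not meant.

How it is judged:
On the way, in this order (a step that is already met when the one before it is completed fails the run):
1. the tile stands on its short edge against the stop's face, let go ((angle between tile_mid's own x axis and vertical below 0.26 rad or angle between tile_mid's own x axis and vertical above 2.88 rad) and z of tile_mid in the frame of stop_foot above 0.04 m and x of tile_mid in the frame of stop_foot between 0 and 0.026 m and y of tile_mid in the frame of stop_foot between -0.06 and 0.06 m and contact force between the fingers and tile below 0.2 N), for 0.3 s.
2. the tile stands down on the floor of the empty bay ((angle between tile_mid's own x axis and vertical below 0.2 rad or angle between tile_mid's own x axis and vertical above 2.94 rad) and horizontal distance between tile_mid and bay below 0.015 m and z of tile_mid in the frame of bay between 0.044 and 0.054 m), for 0.2 s.
At the end, for the whole second after the job is handed in: the tile stands on its short edge on the floor of the bay that was empty (centre within 15 mm of the bay's, within 11 degrees of upright), let go and still; the gate is within 5 mm of its end stop and the catch is down behind its bar (all of step 2 and contact force between the fingers and tile below 0.2 N and linear speed of tile below 0.02 m/s and value of joint gate below 0.005 m and value of joint catch below 0.03 rad); the robot touches nothing.
It fails at once if a tile already in the rack is shifted more than 20 mm (distance of any of tile_a_mid, tile_b_mid from where it was at the start of the episode above 0.02 m).
It fails at once if a thing on the bench is shifted more than 30 mm (distance of any of tube_a, tube_b, cup, jar, jar_lid, syringe, marker from where it was at the start of the episode above 0.03 m).
It also fails if it takes over 72 s, if anything falls off the work surface, if the arm or the gripper's body presses on something with over 40 N, if the wrist force passes 120 N, or if a joint passes its speed limit or range.

## Working session

There is one attempt and no reset: what is moved stays moved. The work goes in short steps, Python scripts to look and compute and a tool call to move; the robot and the scene stay as the last step left them, time stands still between calls to the robot, and variables do not carry over. Pictures are saved under pics/ and viewed, and the job is handed in when it is done.

Besides the shell and the picture viewer there is one more tool, called after "Emit:" by a JSON object that holds its "name" and its "arguments", one argument or row to a line. servo_tool: Moves the arm, as the interface text tells. Its arguments: {"type":"object","properties":{"increments":{"type":"string"},"grip_force":{"type":"number"}},"required":["increments"]}

```bash
ls; mkdir -p pics
python3 - <<'E'
from plant import ctrl
import cv2,numpy as np
print(ctrl.get_state())
for n in("scene","top"):
    p,d=ctrl.read_camera(n); cv2.imwrite(f"pics/{n}0.png",p[:,:,::-1]); np.savez(f"{n}0.npz",p=p,d=d); i=ctrl.camera_info(n); print(n,i)
E
```

```text
pics
{'time': 0.0, 'qpos': array([ 1.15997181e+00,  2.87169791e-01,  1.57817471e+00,  1.90074377e-05,
        1.27856384e+00, -1.49992499e-01]), 'dq': array([-0.00081792,  0.00137291, -0.00036449, -0.00076817,  0.00048939,
        0.00074033]), 'joint_efforts': array([-2.10235048e-04, -4.05972612e+01, -2.92634457e+01, -1.47290311e-04,
        5.83175715e-03,  6.00945810e-06]), 'eef_pos': array([0.17378623, 0.65160904, 0.24394561]), 'tcp_rot': array([ 1.30049268e-01,  9.91506857e-01, -1.11010355e-03, -3.29173506e-04]), 'contact_force': array([ 0.02421304, -0.13498058, -0.28077802]), 'wrist_torque': array([-0.02182591,  0.01599832, -0.01026422]), 'opening': 1.0023244442255255}
scene {'camera_matrix': array([[411.83353379,   0.        , 282.80852348],
       [  0.        , 411.83353379, 206.66441744],
       [  0.        ,   0.        ,   1.        ]]), 'world_to_cam': array([[ 0.37076708,  0.92855812, -0.0176521 , -0.2847375 ],
       [ 0.70690439, -0.29448749, -0.64308888, -0.2676073 ],
       [-0.60234372,  0.22595784, -0.76558807,  1.60294576],
       [ 0.        ,  0.        ,  0.        ,  1.        ]])}
top {'camera_matrix': array([[441.94302296,   0.        , 282.57177375],
       [  0.        , 441.94302296, 212.72989845],
       [  0.        ,   0.        ,   1.        ]]), 'world_to_cam': array([[ 0.02535969, -0.99931189,  0.02706709,  0.07140033],
       [-0.99588473, -0.02761077, -0.08632064,  0.54242132],
       [ 0.08700858, -0.02476664, -0.99589965,  1.11759855],
       [ 0.        ,  0.        ,  0.        ,  1.        ]])}
```

View pics/scene0.png

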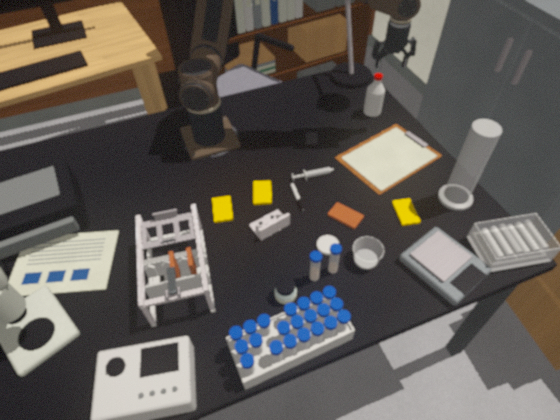

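View pics/top0.png

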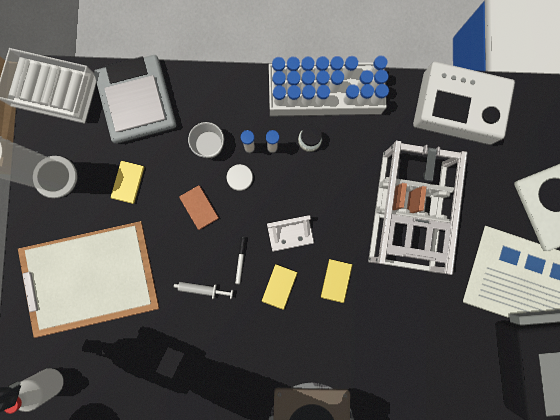

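```bash
cat > h.py <<'E'
import numpy as np,cv2
from plant import ctrl
def cloud(n,d):
    i=ctrl.camera_info(n);K=i["camera_matrix"];T=np.linalg.inv(i["world_to_cam"])
    v,u=np.mgrid[:d.shape[0],:d.shape[1]]
    P=np.stack([(u-K[0,2])/K[0,0]*d,(v-K[1,2])/K[1,1]*d,d],-1)
    return P@T[:3,:3].T+T[:3,3]
def proj(n,X):
    i=ctrl.camera_info(n);K=i["camera_matrix"];T=i["world_to_cam"]
    c=np.asarray(X)@T[:3,:3].T+T[:3,3]; q=c@K.T; return q[...,:2]/q[...,2:]
def take(n,name):
    p,d=ctrl.read_camera(n); cv2.imwrite(f"pics/{name}.png",p[:,:,::-1]); np.savez(f"{name}.npz",p=p,d=d); return p,d
def crop(p,x0,x1,y0,y1,s,name):
    cv2.imwrite(f"pics/{name}.png",cv2.resize(np.ascontiguousarray(p[y0:y1,x0:x1,::-1]),None,fx=s,fy=s,interpolation=cv2.INTER_CUBIC))
E
python3 - <<'E'
from h import *
z=np.load("top0.npz");p,d=z["p"],z["d"];W=cloud("top",d)
crop(p,360,480,130,280,4,"c_rack");crop(p,170,330,120,260,5,"c_left")
hsv=cv2.cvtColor(p,cv2.COLOR_RGB2HSV)
m=((hsv[...,0]<14)|(hsv[...,0]>172))&(hsv[...,1]>90)&(hsv[...,2]>80)
n,l,s,c=cv2.connectedComponentsWithStats(m.astype(np.uint8))
for k in range(1,n):
    if s[k,4]>40:
        q=W[l==k]; print(s[k],c[k],q.mean(0),np.median(q[:,2]))
        r=cv2.minAreaRect((q[:,:2]*1000).astype(np.float32)); print(r)
E
```

```text
[393 183  14  27 273] [399.43589744 196.08791209] [ 0.58230296 -0.19574638  0.09751162] 0.10332315644207912
((510.0778503417969, -66.52226257324219), (54.21311569213867, 382.6684875488281), 28.9642391204834)
[179 185  40  45 918] [198.12418301 207.0620915 ] [0.54984884 0.30457391 0.01390239] 0.011698593737902163
((498.9919128417969, 246.02235412597656), (275.63262939453125, 84.4233169555664), 49.30585861206055)
[407 186  19  27 382] [416.4973822  199.39267016] [ 0.57767583 -0.24347038  0.07929705] 0.08642289534352565
((578.1250610351562, -247.21726989746094), (14.222458839416504, 59.061927795410156), 82.90817260742188)
[ 51 318  68  16  74] [ 84.39189189 325.43243243] [2.40767434e-01 5.81731085e-01 4.08954426e-04] 0.00045511616772520025
((241.0741424560547, 581.3433837890625), (3.4562759399414062, 171.75149536132812), 14.174500465393066)
[  4 397  18  17 123] [ 13.95934959 406.69918699] [0.09224873 0.65842788 0.15576602] 0.16828773304010403
((83.26019287109375, 675.010498046875), (20.56954002380371, 218.18040466308594), 35.67076873779297)
```

View pics/c_rack.png

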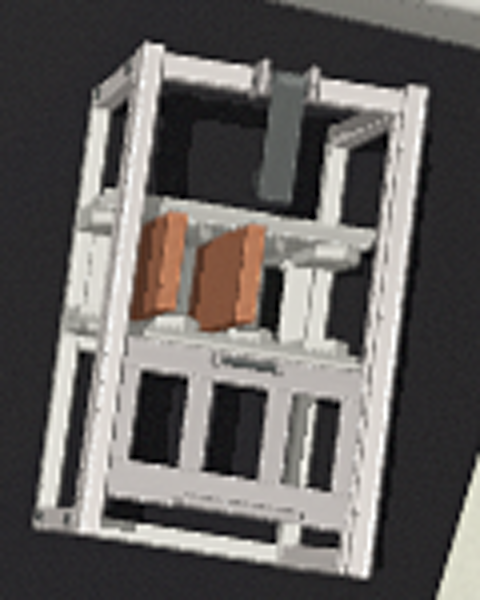

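View pics/c_left.png

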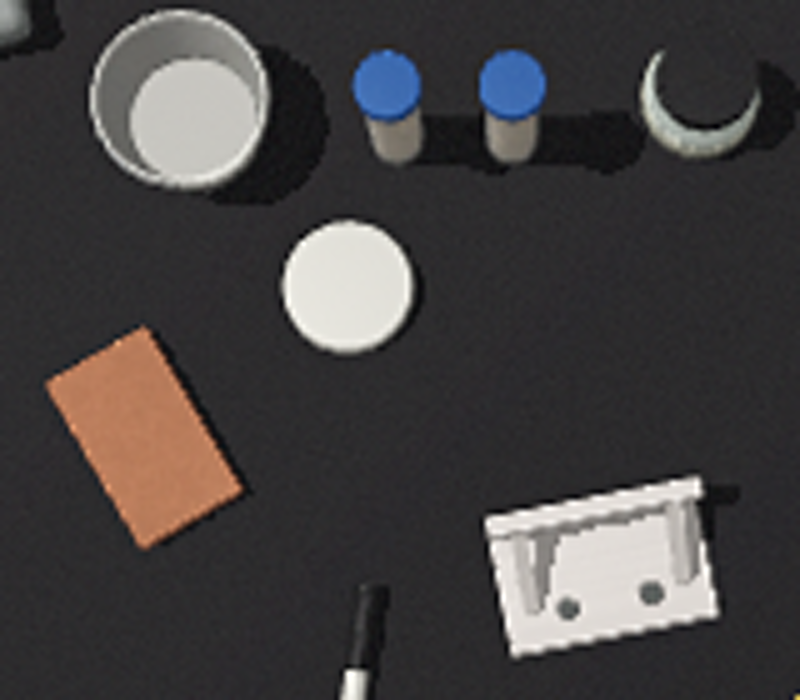

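```bash
cat >> h.py <<'E'
def unproj(n,uv,z):
    i=ctrl.camera_info(n);K=i["camera_matrix"];T=np.linalg.inv(i["world_to_cam"])
    uv=np.atleast_2d(np.asarray(uv,float));r=np.c_[(uv-[K[0,2],K[1,2]])/K[0,0],np.ones(len(uv))]@T[:3,:3].T
    return T[:3,3]+r*((z-T[2,3])/r[:,2])[:,None]
E
python3 - <<'E'
from h import *
for n in("top","scene"):
    z=np.load(n+"0.npz");p,d=z["p"],z["d"];W=cloud(n,d)
    hsv=cv2.cvtColor(p,cv2.COLOR_RGB2HSV)
    m=((hsv[...,0]<14)|(hsv[...,0]>172))&(hsv[...,1]>90)&(hsv[...,2]>80)
    k,l,s,c=cv2.connectedComponentsWithStats(m.astype(np.uint8))
    q=W[...,:2]
    for j in range(1,k):
        if s[j,4]>300 and np.hypot(*(np.median(q[l==j],0)-[.55,.305]))<.03:
            v,u=np.where(l==j); X=unproj(n,np.c_[u,v],0.012)[:,:2]*1000
            print(n,cv2.minAreaRect(X.astype(np.float32)), X.mean(0))
z=np.load("top0.npz");p,d=z["p"],z["d"];W=cloud("top",d)
def st(nm,u0,u1,v0,v1,zmin,zmax):
    q=W[v0:v1,u0:u1].reshape(-1,3);q=q[(q[:,2]>zmin)&(q[:,2]<zmax)]
    r=cv2.minAreaRect((q[:,:2]*1000).astype(np.float32)); print(nm,len(q),q.mean(0).round(4),np.round(r[0],1),np.round(r[1],1),round(r[2],1))
st("stop top",262,318,210,256,.042,.06)
st("stop foot",262,318,210,256,.004,.03)
st("tubeA",237,256,125,160,.1,.13); st("tubeB",262,282,125,160,.1,.13)
st("lid",222,258,160,195,.006,.03)
st("jar",295,326,120,156,.05,.07);st("cup",185,228,118,162,.03,.07)
st("marker",232,250,232,290,.004,.03)
np.set_printoptions(precision=0,suppress=True,linewidth=250)
print((W[212:256:2,262:318:3,2]*1000))
E
```

```text
top ((550.3614501953125, 304.86212158203125), (102.215087890625, 60.70509719848633), 32.99559020996094) [549.97566836 304.86047763]
scene ((552.0270385742188, 303.3619384765625), (110.14453125, 73.50785827636719), 32.51552200317383) [552.5670226  304.27448473]
stop top 191 [0.5173 0.0721 0.0492] [513.9  70.8] [ 18.5 108.8] 12.2
stop foot 945 [0.484  0.0643 0.0088] [491.   64.3] [117.4 131.1] 1.6
tubeA 152 [0.7133 0.1784 0.1133] [714.2 178.3] [32.9 29.2] 0.7
tubeB 154 [0.7156 0.1181 0.1133] [716.2 118.2] [32.  29.2] 2.6
lid 518 [0.6331 0.2017 0.0118] [633.9 200.4] [67.3 66.8] 4.8
jar 347 [0.7377 0.0201 0.0596] [738.4  19.3] [50.9 51.9] 5.1
cup 334 [0.7305 0.2935 0.0472] [719.6 286.7] [87.6 88.9] 80.4
marker 241 [0.4178 0.1912 0.011 ] [413.9 189.4] [144.1  41.3] 1.4
[[  -2.    4.    1.    1.   -5.   -3.   -3.   -2.    2.   -2.    1.   -5.    0.   -1.   -2.   -2.   -3.   -2.   -5.]
 [   2.    1.    1.    1.   -3.   -0.   -1.   -0.    1.    0.   -2.   -3.   -5.   -1.    2.   -2.   -2.    1.    1.]
 [   0.   -1.    2.    4.    1.   -1.   -2.   -2.   -1.    3.    1.    2.    2.    4.   48.
[... 1549 characters left out ...]
  -1.    4.    2.    8.    8.    8.    7.   10.    8.   10.    4.    6.    9.    5.    8.   -3.    1.   -1.   -3.]
 [  -4.   -2.    4.   11.   11.    7.    7.    7.    6.    9.    8.    2.   -0.   -4.    0.    0.   -0.   -4.    2.]
 [   1.    1.   -2.    3.    5.   10.    7.    8.   -1.   -1.   -2.   -1.   -1.   -3.   -3.    1.   -1.   -2.    1.]
 [  -3.   -5.    1.   -2.    8.   -1.    1. 1158.   -1.    2.    1.    2.   -2.   -1.   -1.    1.    2.   -3.   -4.]
 [  -1.    1.    1.    2.   -3.    1.    2.    4.   -4.   -2.   -1.   -4.   -0.    3.    2.    0.    1.    4.   -0.]
 [  -0.    2.   -2.   -0.   -4.    1.    3.    4.    1.   -3.    0.   -2.    1.   -1.   -2.   -1.    3.    0.    4.]]
```

Run:
```python
from h import *
z=np.load("scene0.npz");p=z["p"];crop(p,200,400,160,310,4,"s_left");crop(p,125,220,195,330,5,"s_rack")
z=np.load("top0.npz");p,d=z["p"],z["d"];W=cloud("top",d)
np.set_printoptions(precision=0,suppress=True,linewidth=250)
print((W[136:280:4,364:472:4,2]*1000))
q=W[136:280,360:480].reshape(-1,3);q=q[(q[:,2]>.1225)&(q[:,2]<.1295)]
print(len(q),cv2.minAreaRect((q[:,:2]*1000).astype(np.float32)))
```

```text
[[  -6.   -3.   -2.   -2.    2.   -1.   -3.   -3.   -4.   -4.    4.   -3.   -2.    3.    1.   -4.    2.    1.    2.    3.   -4.    0.   -2.   10.   12. 1158.   29.]
 [  -4.    1.    1.   -3.    0.   -2.    4.   -1.  127.   -3.    1.    1.   -1.   -1.    0.   -2.    2.    1.   -3.   -2.    2.   -5.   -0.   -3.    1.    2.    1.]
 [  -1.   -2.   -5.   -2.   -1.    2.    1.   -3.  128.  126.  115.  117.    0.   -1.   -1.    1.   -4.   -2.   -2.   -2.    0.    0.   -2.   -0.   -2.    1.   -2.]
 [  -4.    2.   -1.   -3.   -1.   -6.   55.   97.  126.  118.  115.  116.  116.  118.  116.  126.  135.  134.  127.   -4.   -0.    2.   -0.    0.    3.   -0.   -1.]
 [  -1.    0.    0.    1.   -0.   24.   63.   74.  129.   -5.   -3.    0.    2.   -2.  108.  127.  137.  136.  128.  116.  120.  117.  114.  118.  116.  126.    3.]
 [   0.   -1.   -3.    4.   -2.   19.   24.  109.  121.    0.   -0.   -2.   -2.   -0.   -2.   -0.  137.  136.   -1.   -2.  108.  116.  119.  118.  115.  125.   -1.]
 [   2.   -2.    3.   -4.   -2.   13.   -2.  115.  125.   -1.    0.   -1.   -1.    2.    2.   -6.  136.  139. 
[... 4247 characters left out ...]
   12.    9.    8.    3.   -5.   -1.   11.    1.    3.   -1.  126.  125.    1.    1.    3.   -3.]
 [  -2.   -4.    0.    4.   -2.   -0.   -0.   -2.   -2.   -0.    2.   -3.   -2.   12.   11.   10.   10.   28.   55.   82.  109.  125.  125.   -0.   -1.   -1.   -6.]
 [   1.    0.    1.   -6.    3.   -2.   -1.    1.   -2.    0.   -2.   -3.   -3.    1.    2.    4.   -2.   -6.    2.   85.  110.  124.    3.   -4.   -2.   -2.   -2.]
 [   3.    2.    8.   -3.   -1.    1.    2.    1.    0.    2.   -0.   -2.    1.    0.   -6.   -1.    0.   -2.    2.   -5.   -2.    4.    5.   -0.    0.    3.   -1.]]
1367 ((556.6964111328125, -245.0758819580078), (174.36831665039062, 294.8384704589844), 82.80307006835938)
```

Run:
```python
from h import *
z=np.load("top0.npz");p,d=z["p"],z["d"];W=cloud("top",d)
i=ctrl.camera_info("top")["world_to_cam"];print("cam",-i[:3,:3].T@i[:3,3])
g=p.astype(float).mean(2)
pts=[]
for u in range(270,309):
    c=g[205:240,u]; k=np.argmax(c>110); 
    if k>0: f=(110-c[k-1])/(c[k]-c[k-1]); pts.append((u,205+k-1+f))
X=unproj("top",pts,.05)[:,:2]*1000
vx,vy,x0,y0=cv2.fitLine(X.astype(np.float32),cv2.DIST_HUBER,0,.01,.01).ravel()
yaw=np.degrees(np.arctan2(vy,vx)); print("line dir",yaw,x0,y0); n=np.array([-vy,vx]); print("resid",np.std((X-[x0,y0])@n))
# ends along rows
for v in (216,217,218,219,220,221,222,223,224,225,226,227):
    r=g[v,260:320]; ks=np.where(r>110)[0]; 
    if len(ks): a,b=unproj("top",[(260+ks[0],v),(260+ks[-1],v)],.05)[:,:2]*1000; print(v,a.round(1),b.round(1))
```

```text
cam [0.44113775 0.11400702 1.15790556]
line dir -77.301834 524.4006 66.119965
resid 0.35342792334166606
216 [531.1  34.8] [531.5  19.7]
217 [528.2  47.3] [529.   19.6]
218 [525.4  59.9] [526.5  17. ]
219 [522.5  72.4] [523.9  19.5]
220 [519.6  84.9] [521.3  22. ]
221 [516.7  99.9] [518.8  21.9]
222 [513.8 112.4] [516.3  21.9]
223 [511.  124.9] [513.8  19.3]
224 [508.5 124.8] [511.3  19.2]
225 [506.  124.7] [508.8  19.2]
226 [503.4 124.7] [506.3  19.1]
227 [501.  122.1] [503.8  19.1]
```

View pics/s_left.png

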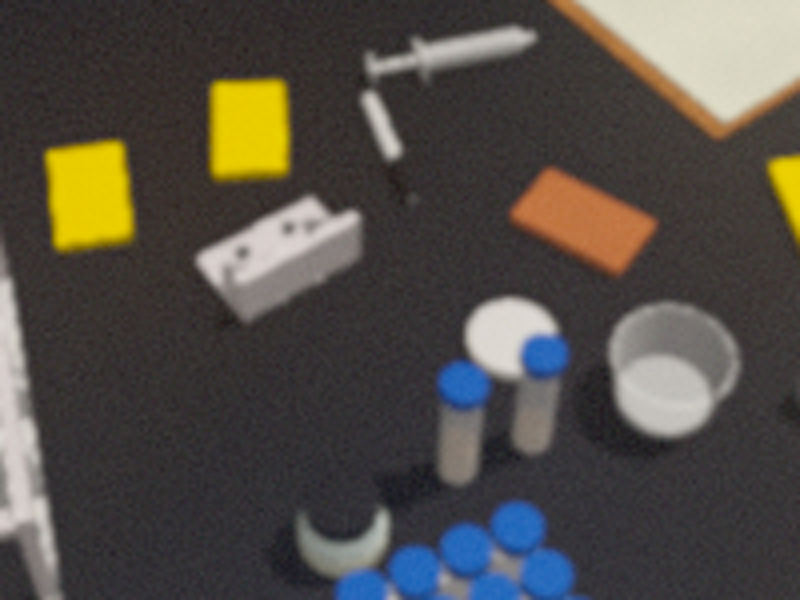

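View pics/s_rack.png

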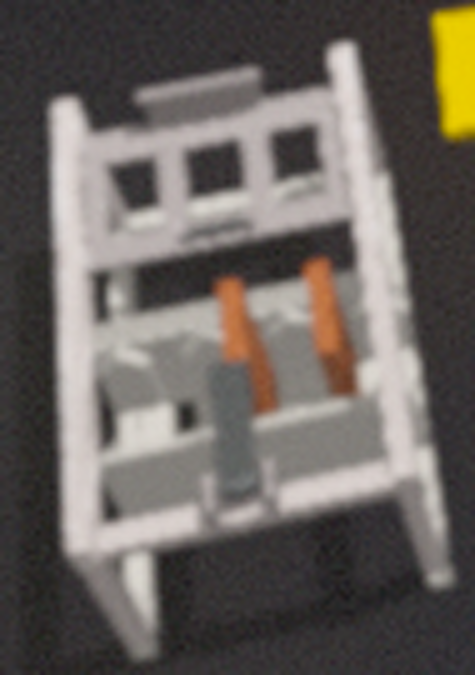

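```bash
cat >> h.py <<'E'
from scipy.spatial.transform import Rotation as Ro
def cur():
    s=ctrl.get_state(); return s,Ro.from_quat(s["tcp_rot"]),np.array(s["eef_pos"])
def Rt(yaw_y,tilt=0):
    "tool down, jaw(y) yaw deg; then turned by tilt deg about tool y (neg: z points to -x side)"
    a=np.radians(yaw_y); y=np.array([np.cos(a),np.sin(a),0]); z=np.array([0,0,-1.]); x=np.cross(y,z)
    return Ro.from_matrix(np.c_[x,y,z])*Ro.from_rotvec([0,np.radians(tilt),0])
def plan(R,p):
    s,R0,p0=cur(); rv=(R0.inv()*R).as_rotvec(); t=R0.inv().apply(np.asarray(p)-p0)*100
    print("turn",rv.round(3),"shift cm",t.round(2),"| rows>=",max(np.degrees(np.linalg.norm(rv))/7.16,np.linalg.norm(t)/4.17).round(1))
def show():
    s,R,p=cur(); print("t %.2f"%s["time"],"p",p.round(4),"F",s["contact_force"].round(1),"op %.3f"%s["opening"],"q",s["qpos"].round(2)); print("z",R.as_matrix()[:,2].round(3),"y",R.as_matrix()[:,1].round(3))
E
python3 - <<'E'
from h import *
R=Rt(123,-30); z=R.as_matrix()[:,2]; print(z)
G=np.array([.524,.287,.007]); plan(R,G-z*.112)
E
```

```text
[ 0.41933528  0.27231952 -0.8660254 ]
turn [-0.221 -0.494 -0.817] shift cm [-39.49 -30.33  14.06] | rows>= 12.4
```

Emit:
{"name": "servo_tool", "arguments": {
  "increments": "-0.221 -0.494 -0.817 -39.5 -30.33 14.06 7.4;-0.221 -0.494 -0.817 -39.5 -30.33 14.06 7.4;-0.221 -0.494 -0.817 -39.5 -30.33 14.06 7.4;-0.221 -0.494 -0.817 -39.5 -30.33 14.06 7.4;-0.221 -0.494 -0.817 -39.5 -30.33 14.06 7.4;-0.221 -0.494 -0.817 -39.5 -30.33 14.06 7.4;-0.221 -0.494 -0.817 -39.5 -30.33 14.06 7.4;-0.221 -0.494 -0.817 -39.5 -30.33 14.06 7.4;-0.221 -0.494 -0.817 -39.5 -30.33 14.06 7.4;-0.221 -0.494 -0.817 -39.5 -30.33 14.06 7.4"
}}

```text
time: 0.93
eef_pos: [0.4042, 0.3509, 0.1372]
tcp_rot: [-0.275, 0.926, 0.074, 0.249]
contact_force: [1.7, 1.4, -0.5]
opening: 0.867
```

Run:
```python
from h import *
show()
R=Rt(123,-30); z=R.as_matrix()[:,2]
G=np.array([.524,.287,.007]); plan(R,G-z*.112)
```

```text
t 0.93 p [0.4042 0.3509 0.1372] F [ 1.7  1.4 -0.5] op 0.867 q [ 0.51 -0.13  2.29  0.08  0.45 -1.7 ]
z [ 0.42   0.275 -0.865] y [-0.547  0.837  0.   ]
turn [0.002 0.002 0.002] shift cm [  0.85 -11.89   3.34] | rows>= 3.0
```

Emit:
{"name": "servo_tool", "arguments": {
  "increments": "0 0 0 0.85 -11.9 3.34 7.4;0 0 0 0.85 -11.9 3.34 7.4;0 0 0 0.85 -11.9 3.34 7.4;0 0 0 0.85 -11.9 3.34 7.4;0 0 0 0.85 -11.9 3.34 7.4;0 0 0 0.85 -11.9 3.34 7.4"
}}

```text
time: 1.43
eef_pos: [0.4771, 0.2578, 0.1045]
tcp_rot: [-0.274, 0.926, 0.074, 0.248]
contact_force: [0.3, -0.1, 0.2]
opening: 0.863
```

Run:
```python
from h import *
show()
R=Rt(123,-30); z=R.as_matrix()[:,2]
G=np.array([.524,.287,.007]); plan(R,G-z*.112); plan(R,G-z*.012)
p,d=take("top","t1");crop(p,140,300,150,290,5,"t1c")
p,d=take("scene","s1");crop(p,280,440,130,270,5,"s1c")
```

```text
t 1.43 p [0.4771 0.2578 0.1045] F [ 0.3 -0.1  0.2] op 0.863 q [ 0.23 -0.05  2.29  0.42  0.43 -2.26]
z [ 0.419  0.274 -0.866] y [-0.544  0.839  0.002]
turn [ 0.001  0.001 -0.001] shift cm [ 0.09 -0.1   0.01] | rows>= 0.0
turn [ 0.001  0.001 -0.001] shift cm [ 0.1  -0.12 10.01] | rows>= 2.4
```

View pics/t1c.png

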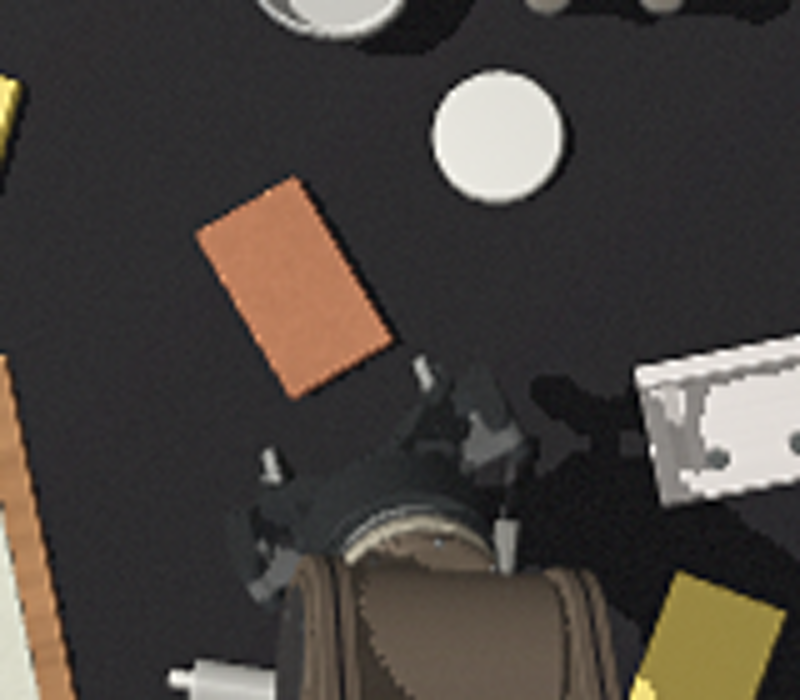

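View pics/s1c.png

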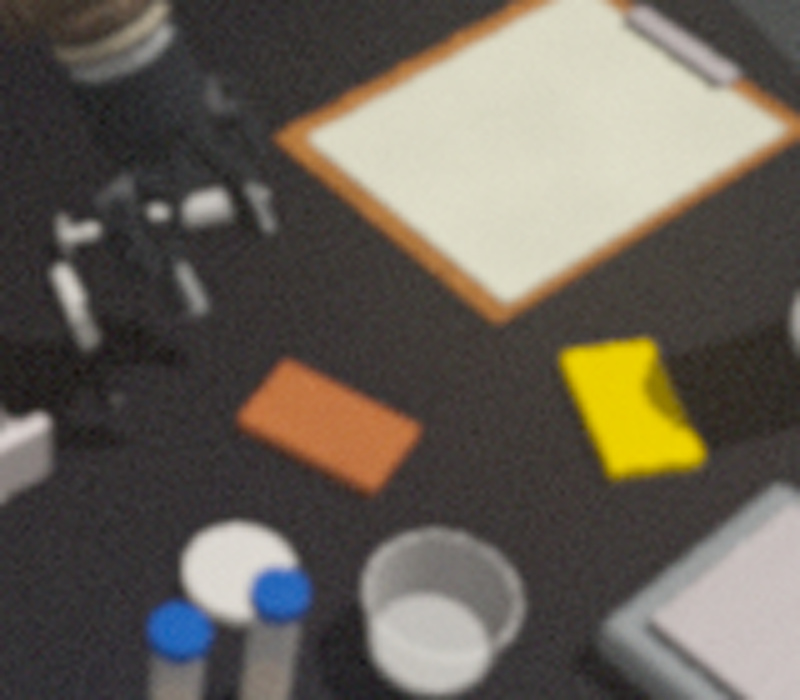

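Emit:
{"name": "servo_tool", "arguments": {
  "increments": "0 0 0 0.1 -0.1 7 7.6;0 0 0 0.1 -0.1 7 7.6;0 0 0 0.1 -0.1 7 7.6;0 0 0 0.1 -0.1 7 7.6;0 0 0 0.1 -0.1 7 7.6"
}}

```text
time: 1.95
eef_pos: [0.5061, 0.277, 0.0447]
tcp_rot: [-0.275, 0.925, 0.075, 0.249]
contact_force: [0.2, 0.3, 1.1]
opening: 0.894
```

Run:
```python
from h import *
show()
R=Rt(123,-30); z=R.as_matrix()[:,2]
G=np.array([.524,.287,.007]); plan(R,G-z*.012)
p,d=take("top","t2");crop(p,140,300,150,290,5,"t2c")
p,d=take("scene","s2");crop(p,280,400,130,250,6,"s2c")
```

```text
t 1.95 p [0.5061 0.277  0.0447] F [0.2 0.3 1.1] op 0.894 q [ 0.26  0.16  2.23  0.57  0.3  -2.4 ]
z [ 0.42   0.275 -0.865] y [-0.547  0.837  0.001]
turn [0.002 0.003 0.002] shift cm [ 0.12 -0.14  3.09] | rows>= 0.7
```

View pics/t2c.png

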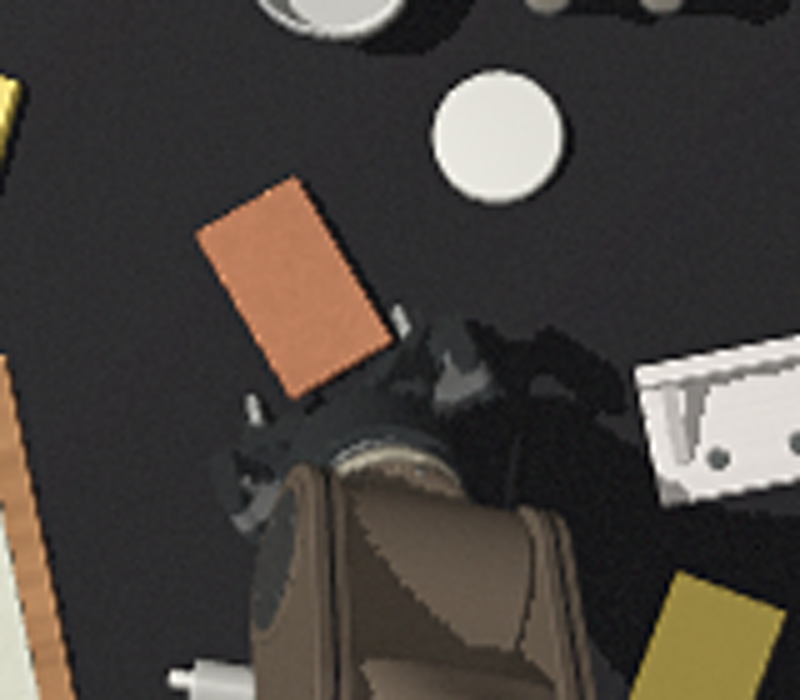

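View pics/s2c.png

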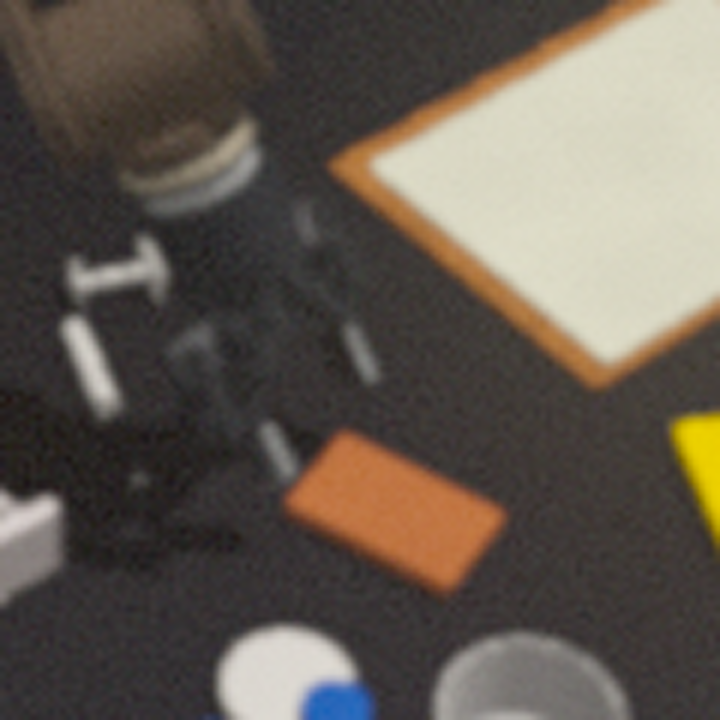

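Run:
```python
from h import *
R=Rt(123,-22); z=R.as_matrix()[:,2]
G=np.array([.525,.288,.007]); plan(R,G-z*.012)
```

```text
turn [0.001 0.145 0.001] shift cm [-0.04 -0.03  3.25] | rows>= 1.2
```

Emit:
{"name": "servo_tool", "arguments": {
  "increments": "0 0.145 0 0 0 0.8 7.6;0 0.145 0 0 0 0.8 7.6;0 0.145 0 0 0 1.6 7.6;0 0.145 0 0 0 2.4 7.6;0 0.145 0 0 0 3.2 7.6;0 0.145 0 0 0 3.2 7.6;0 0.145 0 0 0 3.2 7.6"
}}

```text
time: 2.63
eef_pos: [0.519, 0.2843, 0.0149]
tcp_rot: [-0.279, 0.942, 0.055, 0.18]
contact_force: [0.9, 0.5, -0.9]
opening: 0.89
```

Run:
```python
from h import *
show()
p,d=take("top","t3");crop(p,160,280,170,280,6,"t3c")
p,d=take("scene","s3");crop(p,280,400,130,250,6,"s3c")
```

```text
t 2.63 p [0.519  0.2843 0.0149] F [ 0.9  0.5 -0.9] op 0.890 q [ 0.29  0.27  2.12  0.28  0.4  -2.1 ]
z [ 0.309  0.203 -0.929] y [-0.545  0.838  0.002]
```

View pics/t3c.png

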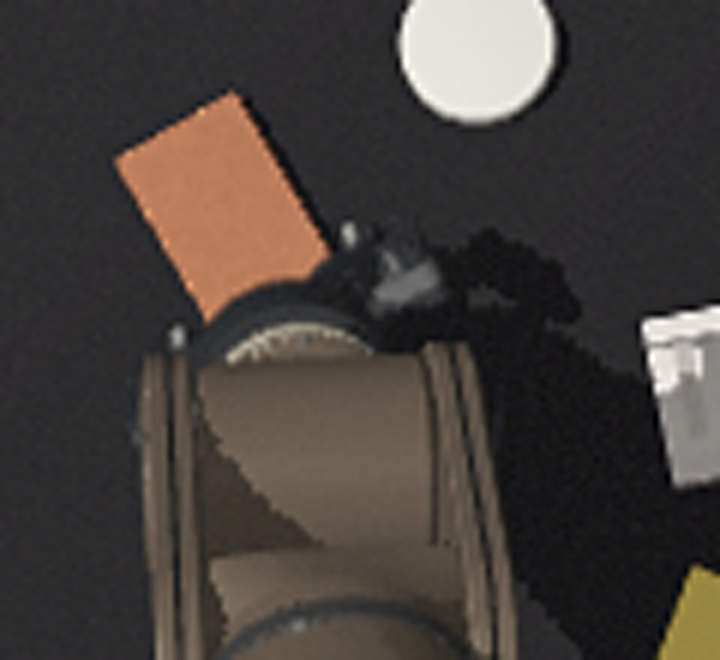

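View pics/s3c.png

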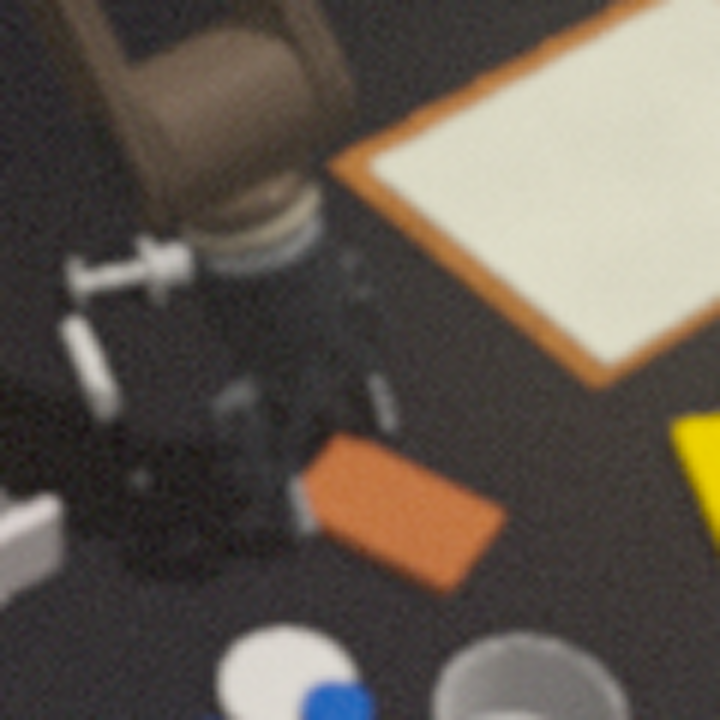

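Emit:
{"name": "servo_tool", "arguments": {
  "increments": "0 0 0 0 0 0 5;0 0 0 0 0 0 5;0 0 0 0 0 0 5;0 0 0 0 0 0 5;0 0 0 0 0 0 5;0 0 0 0 0 0 5",
  "grip_force": 50
}}

```text
time: 3.23
eef_pos: [0.5203, 0.2846, 0.0168]
tcp_rot: [-0.279, 0.941, 0.054, 0.181]
contact_force: [-3.5, -1.6, 6.2]
opening: 0.682
```

Run:
```python
from h import *
show()
```

```text
t 3.23 p [0.5203 0.2846 0.0168] F [-3.5 -1.6  6.2] op 0.682 q [ 0.29  0.27  2.12  0.28  0.4  -2.1 ]
z [ 0.311  0.204 -0.928] y [-0.545  0.838  0.001]
```

Run:
```python
from h import *
s,R,p=cur(); plan(R,p+[0,0,.11])
```

```text
turn [0. 0. 0.] shift cm [-4.090e+00  1.000e-02 -1.021e+01] | rows>= 2.6
```

Emit:
{"name": "servo_tool", "arguments": {
  "increments": "0 0 0 -0.8 0 -2 5;0 0 0 -1.6 0 -4 5;0 0 0 -2.5 0 -6.2 5;0 0 0 -3.3 0 -8.2 5;0 0 0 -4.1 0 -10.2 5;0 0 0 -4.1 0 -10.2 5"
}}

```text
time: 3.73
eef_pos: [0.523, 0.2854, 0.131]
tcp_rot: [-0.279, 0.941, 0.054, 0.186]
contact_force: [1.7, 0.0, 0.8]
opening: 0.678
```

Run:
```python
from h import *
show()
p,d=take("top","t4");crop(p,140,300,130,270,5,"t4c")
p,d=take("scene","s4");crop(p,280,440,110,250,5,"s4c")
```

```text
t 3.73 p [0.523  0.2854 0.131 ] F [1.7 0.  0.8] op 0.678 q [ 0.29  0.07  2.09  0.19  0.62 -1.99]
z [ 0.319  0.206 -0.925] y [-0.545  0.838 -0.001]
```

View pics/t4c.png

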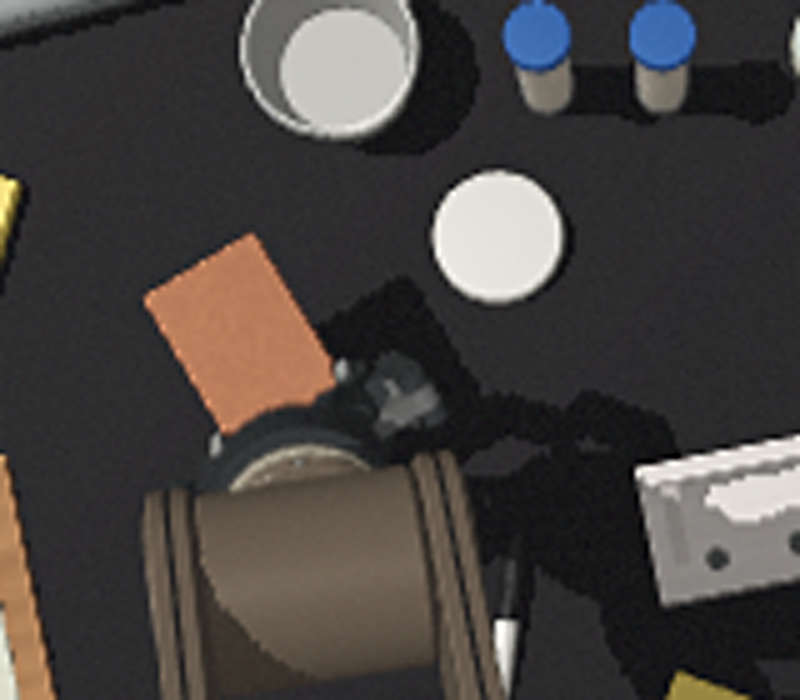

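View pics/s4c.png

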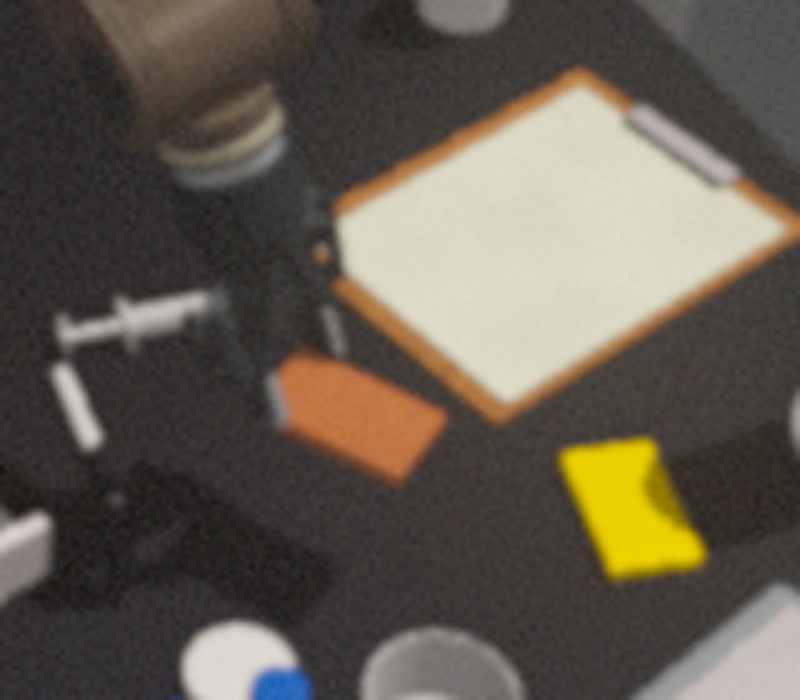

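```bash
cat >> h.py <<'E'
def tile(n,name,lo,hi):
    "points of terracotta pixels within world box"
    z=np.load(name+".npz");p,d=z["p"],z["d"];W=cloud(n,d);hsv=cv2.cvtColor(p,cv2.COLOR_RGB2HSV)
    m=((hsv[...,0]<14)|(hsv[...,0]>172))&(hsv[...,1]>90)&(hsv[...,2]>60)&(d>0)
    m&=np.all((W>lo)&(W<hi),-1)
    return W[m],np.argwhere(m)[:,::-1]
def plane(Q):
    for _ in range(4):
        c=Q.mean(0);n=np.linalg.svd(Q-c,full_matrices=False)[2][2];r=(Q-c)@n;Q=Q[np.abs(r)<max(.003,2*np.std(r))]
    return c,n*np.sign(n[2] or 1),Q
E
python3 - <<'E'
from h import *
for n,f in(("top","t4"),("scene","s4")):
    Q,uv=tile(n,f,[.45,.2,.05],[.68,.4,.2]); c,nn,Q=plane(Q); print(n,len(Q),c,nn)
    print((Q@[.839,.545,0]).min(),(Q@[.839,.545,0]).max())
E
```

```text
top 756 [0.56361959 0.31100235 0.12551533] [0.00532203 0.00617694 0.99996676]
0.5994691391205041 0.6823018021124926
scene 454 [0.5564528  0.30648915 0.1230152 ] [0.01902912 0.00318218 0.99981387]
0.5797091504425967 0.6795083767142917
```

```bash
cat >> h.py <<'E'
FOOT=np.array([.523,.072,0]); NS=np.array([.9755,.2198,0]); LS=np.array([-.2198,.9755,0])
def sp(n,l,z): return FOOT+NS*n+LS*l+np.array([0,0,z])
E
python3 - <<'E'
from h import *
plan(Rt(102.7,47.7),sp(.05,0,.17))
E
```

```text
turn [-0.083  1.2    0.368] shift cm [  4.54 -19.7   -6.59] | rows>= 10.1
```

Emit:
{"name": "servo_tool", "arguments": {
  "increments": "-0.083 1.2 0.368 4.5 -19.7 -6.6 5;-0.083 1.2 0.368 4.5 -19.7 -6.6 5;-0.083 1.2 0.368 4.5 -19.7 -6.6 5;-0.083 1.2 0.368 4.5 -19.7 -6.6 5;-0.083 1.2 0.368 4.5 -19.7 -6.6 5;-0.083 1.2 0.368 4.5 -19.7 -6.6 5;-0.083 1.2 0.368 4.5 -19.7 -6.6 5;-0.083 1.2 0.368 4.5 -19.7 -6.6 5;-0.083 1.2 0.368 4.5 -19.7 -6.6 5;-0.083 1.2 0.368 4.5 -19.7 -6.6 5"
}}

```text
time: 4.67
eef_pos: [0.5719, 0.0833, 0.1676]
tcp_rot: [-0.102, 0.909, -0.044, -0.402]
contact_force: [-0.4, 0.0, -3.5]
opening: 0.679
```

Run:
```python
from h import *
show();plan(Rt(102.7,47.7),sp(.05,0,.17))
```

```text
t 4.67 p [0.5719 0.0833 0.1676] F [-0.4  0.  -3.5] op 0.679 q [ 0.03  0.59  1.46 -0.15  1.91 -1.75]
z [-0.722 -0.162 -0.673] y [-0.22   0.975  0.001]
turn [ 0.    -0.     0.001] shift cm [ 0.19 -0.02 -0.15] | rows>= 0.1
```

Run:
```python
from h import *
p,d=take("top","t5");crop(p,220,380,130,270,5,"t5c")
p,d=take("scene","s5");crop(p,200,360,130,270,5,"s5c")
show()
for n,f in(("top","t5"),("scene","s5")):
    Q,uv=tile(n,f,[.45,.0,.03],[.75,.2,.3]); 
    if len(Q)>30: c,nn,Q=plane(Q); print(n,len(Q),c,nn,"lean",np.degrees(np.arcsin(nn[2])), "n,l",(c-FOOT)@NS,(c-FOOT)@LS, "z",Q[:,2].min(),Q[:,2].max(),"l",((Q-FOOT)@LS).min(),((Q-FOOT)@LS).max())
plan(Rt(102.7,47.7),sp(.01,0,.091))
```

```text
t 4.77 p [0.571  0.0832 0.1628] F [ 0.3  0.  -3.1] op 0.676 q [ 0.03  0.59  1.46 -0.15  1.91 -1.76]
z [-0.724 -0.162 -0.671] y [-0.222  0.975  0.004]
scene 327 [0.58423734 0.07977759 0.13354823] [0.53653679 0.84087483 0.07111817] lean 4.0782139595277895 n,l 0.06144654090143478 -0.005872933311670763 z 0.07888439830695626 0.23298614325231204 l -0.0680162967221432 0.028931067981575045
turn [ 0.001 -0.003  0.004] shift cm [-2.69 -0.05  7.73] | rows>= 2.0
```

View pics/s5c.png

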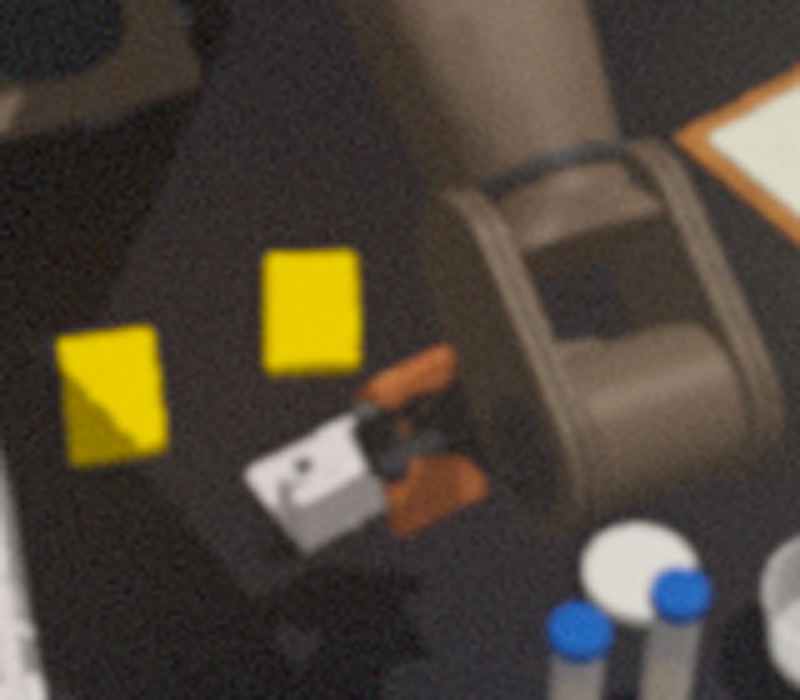

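Run:
```python
from h import *
show(); plan(Rt(102.7,47.7),sp(.018,0,.105))
```

```text
t 4.77 p [0.571  0.0832 0.1628] F [ 0.3  0.  -3.1] op 0.676 q [ 0.03  0.59  1.46 -0.15  1.91 -1.76]
z [-0.724 -0.162 -0.671] y [-0.222  0.975  0.004]
turn [ 0.001 -0.003  0.004] shift cm [-2.19 -0.05  6.2 ] | rows>= 1.6
```

Emit:
{"name": "servo_tool", "arguments": {
  "increments": "0 0 0 -0.5 0 1.5 5;0 0 0 -1.1 0 3 5;0 0 0 -1.6 0 4.6 5;0 0 0 -2.2 0 6.2 5;0 0 0 -2.2 0 6.2 5;0 0 0 -2.2 0 6.2 5"
}}

```text
time: 5.27
eef_pos: [0.5409, 0.0765, 0.111]
tcp_rot: [-0.103, 0.91, -0.044, -0.399]
contact_force: [0.2, 0.1, -0.4]
opening: 0.675
```

Run:
```python
from h import *
show(); s,R,p=cur(); print("n,l",(p-FOOT)@NS,(p-FOOT)@LS); plan(Rt(102.7,47.7),sp(.009,0,.091))
p,d=take("top","t6");crop(p,220,380,130,270,5,"t6c")
```

```text
t 5.27 p [0.5409 0.0765 0.111 ] F [ 0.2  0.1 -0.4] op 0.675 q [ 0.02  0.6   1.57 -0.15  1.79 -1.75]
z [-0.718 -0.162 -0.677] y [-0.222  0.975  0.002]
n,l 0.01847314615787554 0.0004424341424987023
turn [-0.     0.006  0.003] shift cm [-0.83 -0.05  2.05] | rows>= 0.5
```

View pics/t6c.png

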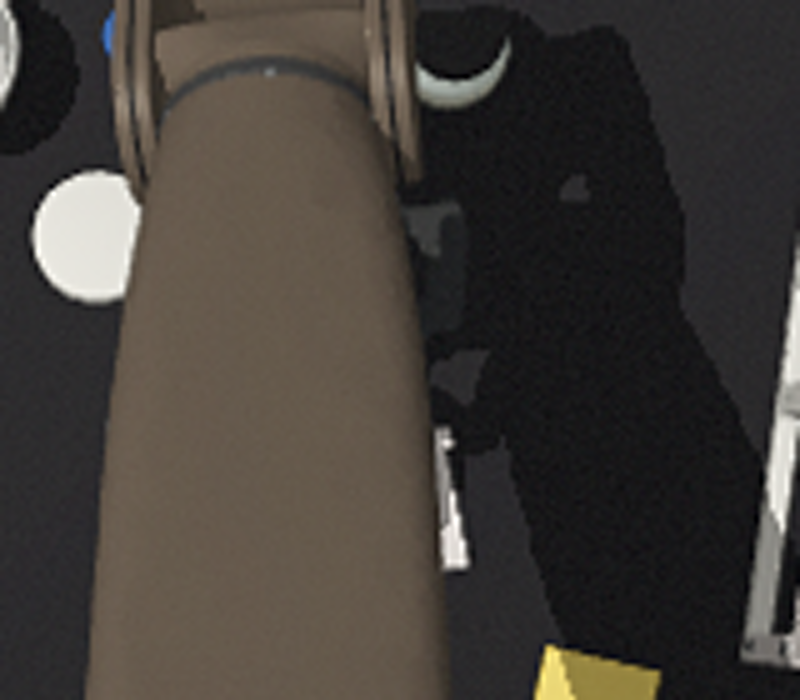

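Emit:
{"name": "servo_tool", "arguments": {
  "increments": "0 0 0 -0.3 0 0.7 5;0 0 0 -0.6 0 1.4 5;0 0 0 -0.8 0 2 5;0 0 0 -0.8 0 2 5;0 0 0 -0.8 0 2 5"
}}

```text
time: 5.73
eef_pos: [0.5327, 0.0744, 0.0922]
tcp_rot: [-0.102, 0.91, -0.044, -0.399]
contact_force: [0.1, -0.1, -2.2]
opening: 0.677
```

Run:
```python
from h import *
show(); s,R,p=cur(); print("n,l",(p-FOOT)@NS,(p-FOOT)@LS); plan(Rt(102.7,47.7),sp(.009,0,.089))
p,d=take("scene","s6");crop(p,220,340,150,270,6,"s6c")
show()
```

```text
t 5.73 p [0.5327 0.0744 0.0922] F [ 0.1 -0.1 -2.2] op 0.677 q [ 0.02  0.61  1.59 -0.15  1.76 -1.74]
z [-0.717 -0.162 -0.677] y [-0.222  0.975  0.001]
n,l 0.010032877560271214 0.00022926495128070684
turn [-0.     0.006  0.002] shift cm [-0.17 -0.02  0.29] | rows>= 0.1
t 5.78 p [0.5331 0.0745 0.0926] F [ 0.3  0.7 -2.3] op 0.680 q [ 0.02  0.61  1.59 -0.15  1.76 -1.74]
z [-0.717 -0.162 -0.678] y [-0.222  0.975  0.001]
```

View pics/s6c.png

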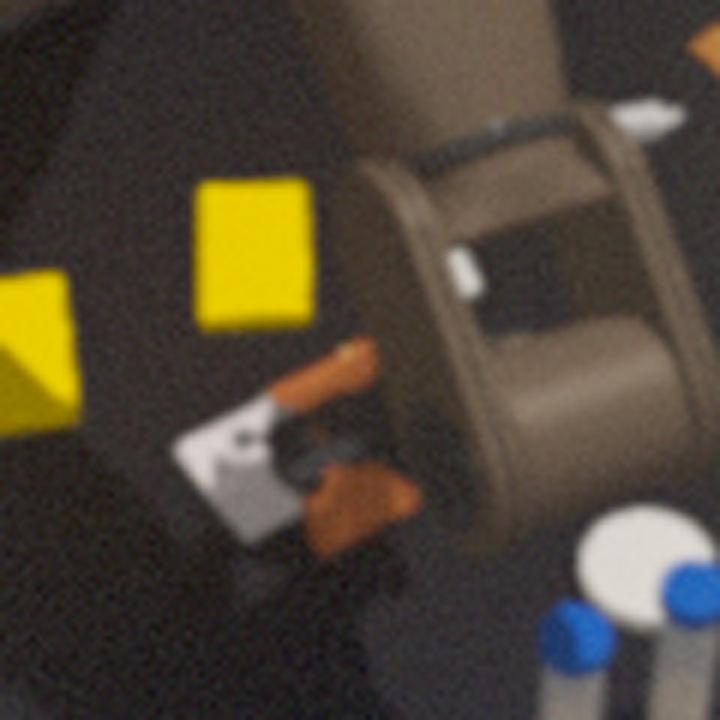

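Emit:
{"name": "servo_tool", "arguments": {
  "increments": "0 0 0 -0.15 0 0.14 5;0 0 0 -0.3 0 0.27 5;0 0 0 -0.37 0 0.34 5;0 0 0 -0.37 0 0.34 5"
}}

```text
time: 6.12
eef_pos: [0.5332, 0.0745, 0.0875]
tcp_rot: [-0.102, 0.91, -0.044, -0.399]
contact_force: [-0.4, 0.1, -2.4]
opening: 0.674
```

Run:
```python
from h import *
show(); s,R,p=cur(); print("n,l",(p-FOOT)@NS,(p-FOOT)@LS)
```

```text
t 6.12 p [0.5332 0.0745 0.0875] F [-0.4  0.1 -2.4] op 0.674 q [ 0.02  0.61  1.59 -0.15  1.75 -1.74]
z [-0.717 -0.162 -0.678] y [-0.222  0.975  0.001]
n,l 0.010484527760258587 0.0001737060601030983
```

Still no contact; another 4 mm.

Emit:
{"name": "servo_tool", "arguments": {
  "increments": "0 0 0 -0.07 0 0.07 5;0 0 0 -0.15 0 0.14 5;0 0 0 -0.22 0 0.2 5;0 0 0 -0.3 0 0.27 5;0 0 0 -0.3 0 0.27 5"
}}

```text
time: 6.53
eef_pos: [0.5331, 0.0744, 0.087]
tcp_rot: [-0.102, 0.909, -0.045, -0.401]
contact_force: [-2.4, 0.4, 9.8]
opening: 0.68
```

Run:
```python
from h import *
show(); s,R,p=cur(); print("n,l",(p-FOOT)@NS,(p-FOOT)@LS)
```

```text
t 6.53 p [0.5331 0.0744 0.087 ] F [-2.4  0.4  9.8] op 0.680 q [ 0.02  0.62  1.59 -0.15  1.75 -1.74]
z [-0.72  -0.163 -0.675] y [-0.221  0.975  0.001]
n,l 0.01036529940205834 0.00013198903172326496
```

Emit:
{"name": "servo_tool", "arguments": {
  "increments": "0 0 0 0 0 0 7.4;0 0 0 0 0 0 7.4;0 0 0 0 0 0 7.4;0 0 0 0 0 0 7.4;0 0 0 0 0 0 7.4;0 0 0 0 0 0 7.4"
}}

```text
time: 7.03
eef_pos: [0.5332, 0.0745, 0.0835]
tcp_rot: [-0.102, 0.91, -0.044, -0.399]
contact_force: [0.5, 0.9, 0.2]
opening: 0.868
```

Run:
```python
from h import *
show(); s,R,p=cur(); print("n,l",(p-FOOT)@NS,(p-FOOT)@LS)
p,d=take("scene","s7");crop(p,220,340,150,270,6,"s7c")
```

```text
t 7.03 p [0.5332 0.0745 0.0835] F [0.5 0.9 0.2] op 0.868 q [ 0.02  0.62  1.59 -0.15  1.74 -1.74]
z [-0.717 -0.162 -0.678] y [-0.222  0.975  0.001]
n,l 0.010516204555387548 0.00015793166439880294
```

View pics/s7c.png

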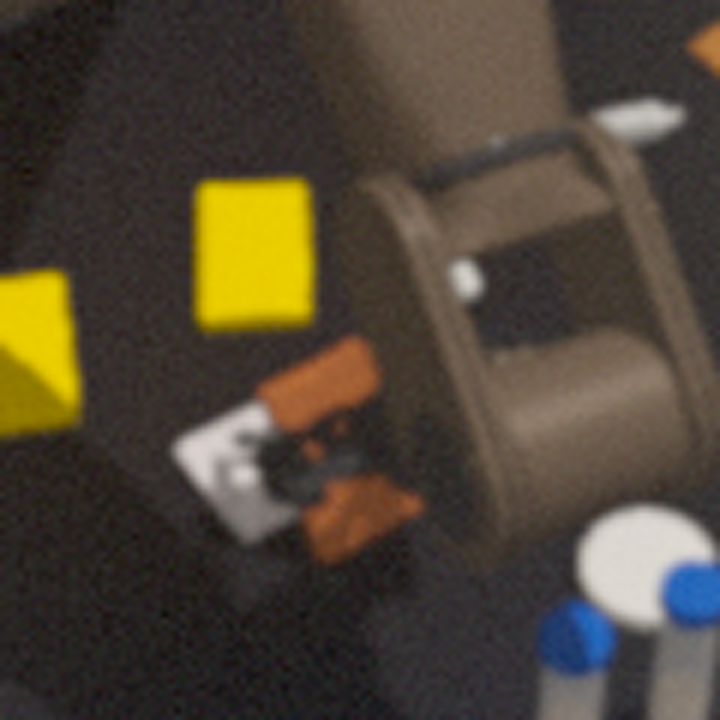

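Emit:
{"name": "servo_tool", "arguments": {
  "increments": "0 0 0 0 0 -1.5 7.4;0 0 0 0 0 -3 7.4;0 0 0 0 0 -5 7.4;0 0 0 0 0 -8 7.4;0 0 0 0 0 -11 7.4;0 0 0 0 0 -13 7.4;0 0 0 0 0 -13 7.4"
}}

```text
time: 7.67
eef_pos: [0.6299, 0.0959, 0.1756]
tcp_rot: [-0.102, 0.912, -0.045, -0.395]
contact_force: [0.7, 0.3, 0.9]
opening: 0.864
```

Run:
```python
from h import *
show(); s,R,p=cur(); print("n,l",(p-FOOT)@NS,(p-FOOT)@LS)
plan(Rt(102.7,0),sp(.09,0,.25));plan(Rt(12.7,0),sp(.09,0,.25))
p,d=take("scene","s8");crop(p,220,340,150,270,6,"s8c")
```

```text
t 7.67 p [0.6299 0.0959 0.1756] F [0.7 0.3 0.9] op 0.864 q [ 0.04  0.69  1.28 -0.14  1.97 -1.75]
z [-0.711 -0.162 -0.684] y [-0.222  0.975 -0.001]
n,l 0.10949253395050101 -0.0001457561602830268
turn [-0.001 -0.817  0.002] shift cm [ 6.76  0.01 -3.67] | rows>= 6.5
turn [-0.64  -0.637  1.477] shift cm [ 6.76  0.01 -3.67] | rows>= 13.9
```

View pics/s8c.png

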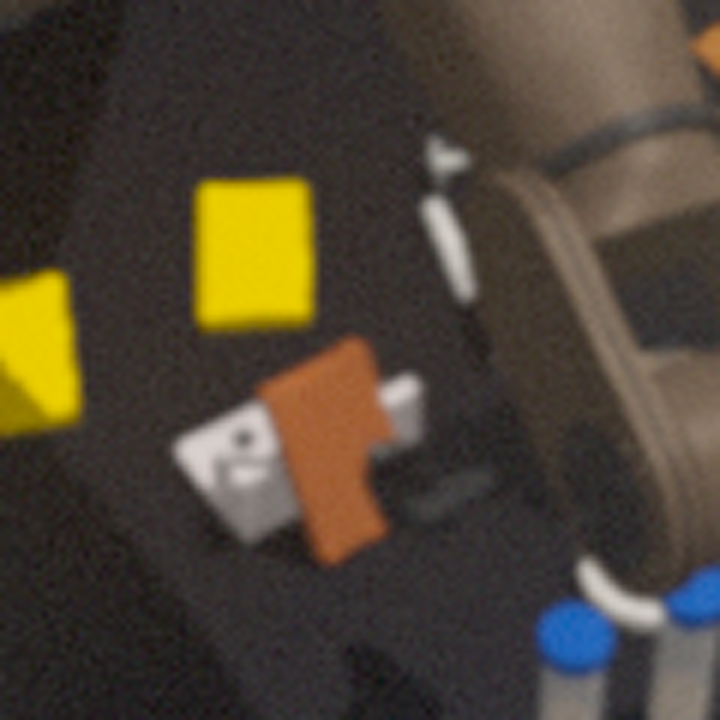

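```bash
cat >> h.py <<'E'
def rep(n,f,lo=[.45,.0,.005],hi=[.65,.16,.13]):
    Q,uv=tile(n,f,lo,hi); c,nn,Q=plane(Q); nn=nn*np.sign(nn@NS)
    print(n,len(Q),c.round(4),nn.round(3),"lean",np.degrees(np.arcsin(nn[2])).round(1),"yawerr",np.degrees(np.arctan2(nn@LS,nn@NS)).round(1),"n",((c-FOOT)@NS).round(4),"z",Q[:,2].min().round(3),Q[:,2].max().round(3),"l",((Q-FOOT)@LS).min().round(3),((Q-FOOT)@LS).max().round(3))
    k=c-nn*0
    for z in(0,.05,.1): # n of outer face at lateral 0
        print("  z",z,"face n",((c-FOOT)@nn - z*nn[2])/(nn@NS))
E
python3 - <<'E'
from h import *
rep("scene","s8")
E
```

```text
scene 416 [0.5321 0.0687 0.0569] [0.852 0.207 0.482] lean 28.8 yawerr 0.9 n 0.0081 z 0.006 0.096 l -0.032 0.03
  z 0 face n 0.03930771165835701
  z 0.05 face n 0.01182987604286156
  z 0.1 face n -0.015647959572633888
```

Run:
```python
from h import *
show();plan(Rt(102.7,28),sp(.075,0,.13))
```

```text
t 7.72 p [0.6281 0.0957 0.1735] F [ 1.2 -1.  -0.9] op 0.868 q [ 0.04  0.7   1.28 -0.14  1.97 -1.75]
z [-0.713 -0.162 -0.682] y [-0.222  0.975  0.   ]
turn [-0.001 -0.332  0.002] shift cm [-0.95  0.01  5.36] | rows>= 2.7
```

Emit:
{"name": "servo_tool", "arguments": {
  "increments": "0 -0.33 0 0 0 0 0;0 -0.33 0 0 0 0 0;0 -0.33 0 0 0 0 0;0 -0.33 0 -0.95 0 5.36 0;0 -0.33 0 -0.95 0 5.36 0;0 -0.33 0 -0.95 0 5.36 0;0 -0.33 0 -0.95 0 5.36 0;0 -0.33 0 -0.95 0 5.36 0"
}}

```text
time: 8.38
eef_pos: [0.5947, 0.0883, 0.1288]
tcp_rot: [-0.108, 0.964, -0.027, -0.243]
contact_force: [0.1, 0.5, 0.6]
opening: -0.001
```

Run:
```python
from h import *
show();plan(Rt(102.7,28),sp(.07,0,.036)); s,R,p=cur(); print(R.inv().apply(-NS),(p-FOOT)@NS)
```

```text
t 8.38 p [0.5947 0.0883 0.1288] F [0.1 0.5 0.6] op -0.001 q [ 0.02  0.5   1.57 -0.1   1.56 -1.75]
z [-0.463 -0.104 -0.88 ] y [-0.222  0.975  0.001]
turn [-0.    -0.006  0.002] shift cm [-4.1  -0.02  8.34] | rows>= 2.2
[0.88006474 0.00186706 0.47475768] 0.07352479028054086
```

Lower, then push gently inward along (0.88, 0, 0.475).

Emit:
{"name": "servo_tool", "arguments": {
  "increments": "0 0 0 -1.3 0 2.7 0;0 0 0 -2.7 0 5.4 0;0 0 0 -4.1 0 8.3 0;0 0 0 -4.1 0 8.3 0;0 0 0 -4.1 0 8.3 0"
}}

```text
time: 8.8
eef_pos: [0.5905, 0.0877, 0.0351]
tcp_rot: [-0.108, 0.963, -0.027, -0.245]
contact_force: [1.2, -0.3, 0.2]
opening: -0.004
```

Run:
```python
from h import *
show(); s,R,p=cur(); print(R.inv().apply(-NS),(p-FOOT)@NS,(p-FOOT)@LS)
p,d=take("scene","s9");crop(p,220,340,150,270,6,"s9c");show()
rep("scene","s9")
```

```text
t 8.80 p [0.5905 0.0877 0.0351] F [ 1.2 -0.3  0.2] op -0.004 q [ 0.02  0.62  1.6  -0.1   1.42 -1.74]
z [-0.467 -0.105 -0.878] y [-0.222  0.975  0.002]
[0.87816764 0.00198505 0.4782572 ] 0.06932972033151248 0.0004757267144991188
t 8.85 p [0.5921 0.0877 0.0372] F [-0.3  0.1  0.7] op 0.000 q [ 0.02  0.61  1.6  -0.1   1.42 -1.74]
z [-0.463 -0.105 -0.88 ] y [-0.222  0.975  0.001]
scene 477 [0.5335 0.0718 0.0532] [0.855 0.194 0.481] lean 28.8 yawerr 0.1 n 0.0102 z 0.008 0.096 l -0.032 0.029
  z 0 face n 0.03933521861857962
  z 0.05 face n 0.011895570652886564
  z 0.1 face n -0.015544077312806494
```

View pics/s9c.png

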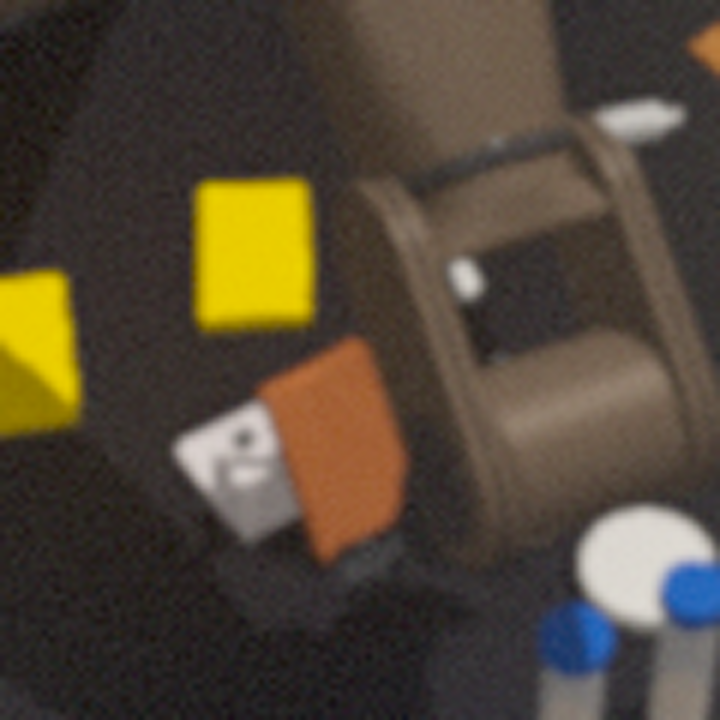

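Emit:
{"name": "servo_tool", "arguments": {
  "increments": "0 0 0 0.53 0 0.28 0;0 0 0 1.06 0 0.57 0;0 0 0 1.5 0 0.8 0;0 0 0 1.85 0 1 0;0 0 0 2.2 0 1.2 0;0 0 0 2.5 0 1.35 0;0 0 0 2.8 0 1.5 0;0 0 0 3.1 0 1.65 0;0 0 0 3.3 0 1.8 0;0 0 0 3.3 0 1.8 0"
}}

```text
time: 9.68
eef_pos: [0.5559, 0.0794, 0.0366]
tcp_rot: [-0.108, 0.964, -0.027, -0.241]
contact_force: [5.1, 1.1, 0.3]
opening: -0.004
```

Run:
```python
from h import *
show(); s,R,p=cur(); print((p-FOOT)@NS,(p-FOOT)@LS)
p,d=take("scene","s10");crop(p,220,340,150,270,6,"s10c");show()
rep("scene","s10")
```

```text
t 9.68 p [0.5559 0.0794 0.0366] F [5.1 1.1 0.3] op -0.004 q [ 0.    0.55  1.7  -0.1   1.38 -1.74]
z [-0.459 -0.104 -0.882] y [-0.222  0.975  0.   ]
0.03375455099569383 1.4944003113996282e-05
t 9.73 p [0.556  0.0794 0.0366] F [5.2 1.1 0.9] op 0.001 q [ 0.    0.55  1.7  -0.1   1.38 -1.74]
z [-0.459 -0.104 -0.882] y [-0.222  0.975  0.   ]
scene 213 [0.5283 0.0622 0.0718] [0.907 0.21  0.366] lean 21.5 yawerr 0.4 n 0.003 z 0.006 0.101 l -0.033 0.012
  z 0 face n 0.03114333931621399
  z 0.05 face n 0.011479475784927567
  z 0.1 face n -0.00818438774635886
```

View pics/s10c.png

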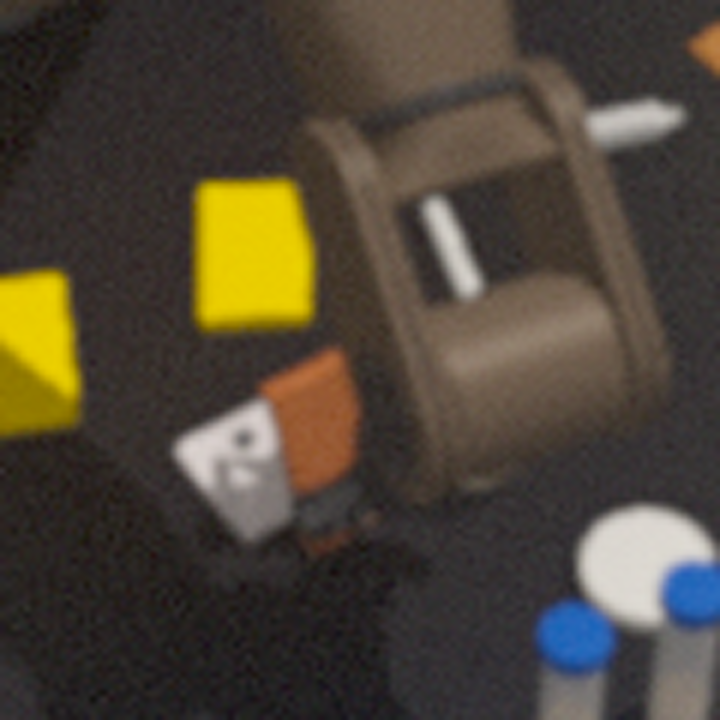

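Emit:
{"name": "servo_tool", "arguments": {
  "increments": "0 0 0 0.18 0 0.1 0;0 0 0 0.35 0 0.19 0;0 0 0 0.53 0 0.28 0;0 0 0 0.53 0 0.28 0;0 0 0 0.53 0 0.28 0"
}}

```text
time: 10.15
eef_pos: [0.5484, 0.0779, 0.0357]
tcp_rot: [-0.108, 0.963, -0.027, -0.244]
contact_force: [3.9, 0.7, -1.8]
opening: -0.0
```

Run:
```python
from h import *
show(); s,R,p=cur(); print((p-FOOT)@NS,(p-FOOT)@LS)
p,d=take("scene","s11");crop(p,220,340,150,270,6,"s11c")
rep("scene","s11")
```

```text
t 10.15 p [0.5484 0.0779 0.0357] F [ 3.9  0.7 -1.8] op -0.000 q [ 0.    0.54  1.72 -0.11  1.37 -1.75]
z [-0.464 -0.104 -0.88 ] y [-0.222  0.975  0.001]
0.026077395276868108 0.00022191455827411718
scene 122 [0.5356 0.0597 0.0781] [0.97  0.234 0.06 ] lean 3.4 yawerr 0.9 n 0.0095 z 0.007 0.103 l -0.031 0.003
  z 0 face n 0.013997629982404286
  z 0.05 face n 0.011006559560501675
  z 0.1 face n 0.008015489138599067
```

View pics/s11c.png

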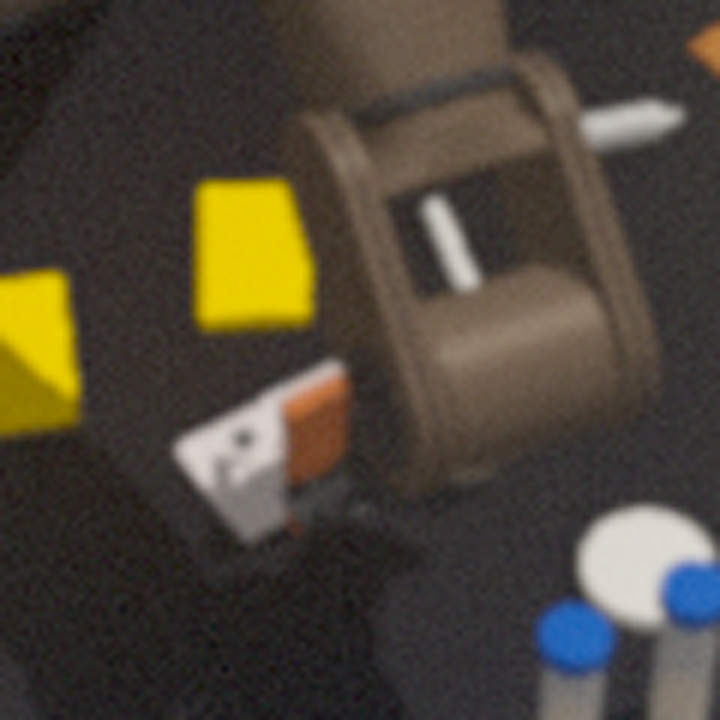

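Emit:
{"name": "servo_tool", "arguments": {
  "increments": "0 0 0 -0.5 0 -0.27 0;0 0 0 -1.5 0 -0.8 0;0 0 0 -2.5 0 -1.35 0;0 0 0 -3.5 0 -1.9 0;0 0 0 -3.5 0 -5 0;0 0 0 -3.5 0 -9 0;0 0 0 -3.5 0 -12 2;0 0 0 -3.5 0 -15 2.5;0 0 0 -3.5 0 -15 2.5"
}}

```text
time: 10.95
eef_pos: [0.6522, 0.1009, 0.1584]
tcp_rot: [-0.108, 0.965, -0.028, -0.239]
contact_force: [0.6, 0.0, 1.3]
opening: 0.286
```

Run:
```python
from h import *
show(); s,R,p=cur(); print((p-FOOT)@NS,(p-FOOT)@LS)
p,d=take("scene","s12");crop(p,220,340,150,270,6,"s12c")
rep("scene","s12")
plan(Rt(12.7,0),sp(.006,0,.20));plan(Rt(192.7,0),sp(.006,0,.20))
```

```text
t 10.95 p [0.6522 0.1009 0.1584] F [0.6 0.  1.3] op 0.286 q [ 0.03  0.58  1.39 -0.09  1.65 -1.75]
z [-0.456 -0.105 -0.884] y [-0.222  0.975 -0.001]
0.13234826555597742 -0.00022632328786247047
scene 321 [0.5332 0.0726 0.0563] [0.977 0.215 0.006] lean 0.3 yawerr -0.3 n 0.0101 z 0.006 0.102 l -0.033 0.029
  z 0 face n 0.010428140199056682
  z 0.05 face n 0.010148671995337909
  z 0.1 face n 0.009869203791619137
turn [-0.385 -0.384  1.538] shift cm [13.09  0.03  1.92] | rows>= 13.1
turn [ 0.384 -0.385 -1.535] shift cm [13.09  0.03  1.92] | rows>= 13.0
```

View pics/s12c.png

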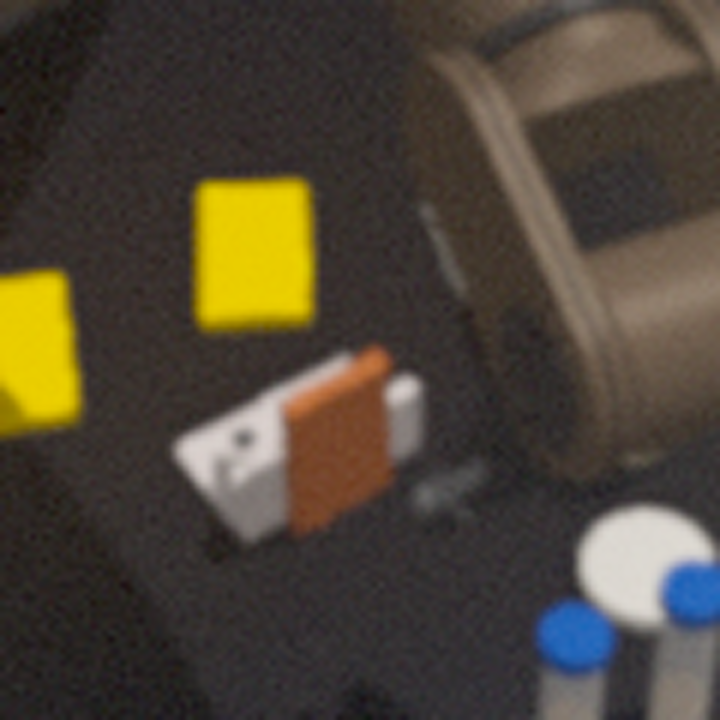

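Emit:
{"name": "servo_tool", "arguments": {
  "increments": "0 -0.1 0.3 0 0 -4 3;-0.385 -0.384 1.538 4 0 -2 4;-0.385 -0.384 1.538 8 0 0 4.5;-0.385 -0.384 1.538 13.1 0 1.9 4.5;-0.385 -0.384 1.538 13.1 0 1.9 4.5;-0.385 -0.384 1.538 13.1 0 1.9 4.5;-0.385 -0.384 1.538 13.1 0 1.9 4.5;-0.385 -0.384 1.538 13.1 0 1.9 4.5;-0.385 -0.384 1.538 13.1 0 1.9 4.5;-0.385 -0.384 1.538 13.1 0 1.9 4.5"
}}

```text
time: 11.83
eef_pos: [0.5246, 0.0727, 0.1946]
tcp_rot: [0.474, 0.878, -0.013, -0.066]
contact_force: [-0.2, -0.5, -0.5]
opening: 0.52
```

Run:
```python
from h import *
show(); plan(Rt(12.7,0),sp(.006,0,.20))
```

```text
t 11.83 p [0.5246 0.0727 0.1946] F [-0.2 -0.5 -0.5] op 0.520 q [-0.07  0.08  1.91  0.03  1.28 -0.66]
z [-0.128  0.039 -0.991] y [ 0.831  0.55  -0.086]
turn [-0.103 -0.087  0.358] shift cm [-0.12  0.34 -0.59] | rows>= 3.1
```

Emit:
{"name": "servo_tool", "arguments": {
  "increments": "-0.103 -0.087 0.358 -0.1 0.35 -0.6 4.5;-0.103 -0.087 0.358 -0.1 0.35 -0.6 4.5;-0.103 -0.087 0.358 -0.1 0.35 -0.6 4.5;-0.103 -0.087 0.358 -0.1 0.35 -0.6 4.5;-0.103 -0.087 0.358 -0.1 0.35 -0.6 4.5;-0.103 -0.087 0.358 -0.1 0.35 -0.6 4.5"
}}

```text
time: 12.33
eef_pos: [0.5301, 0.0738, 0.2012]
tcp_rot: [0.621, 0.784, 0.0, 0.0]
contact_force: [-0.1, 0.9, 0.6]
opening: 0.526
```

Run:
```python
from h import *
show(); plan(Rt(12.7,0),sp(.006,0,.15)); plan(Rt(12.7,0),sp(.006,0,.092))
p,d=take("scene","s13");crop(p,200,360,110,250,5,"s13c")
p,d=take("top","t13");crop(p,220,380,150,290,5,"t13c")
```

```text
t 12.33 p [0.5301 0.0738 0.2012] F [-0.1  0.9  0.6] op 0.526 q [-0.05  0.02  1.96  0.    1.16 -0.28]
z [ 0.001  0.    -1.   ] y [0.974 0.228 0.001]
turn [ 0.001 -0.     0.009] shift cm [-0.02 -0.14  5.12] | rows>= 1.2
turn [ 0.001 -0.     0.009] shift cm [-0.02 -0.14 10.92] | rows>= 2.6
```

View pics/s13c.png

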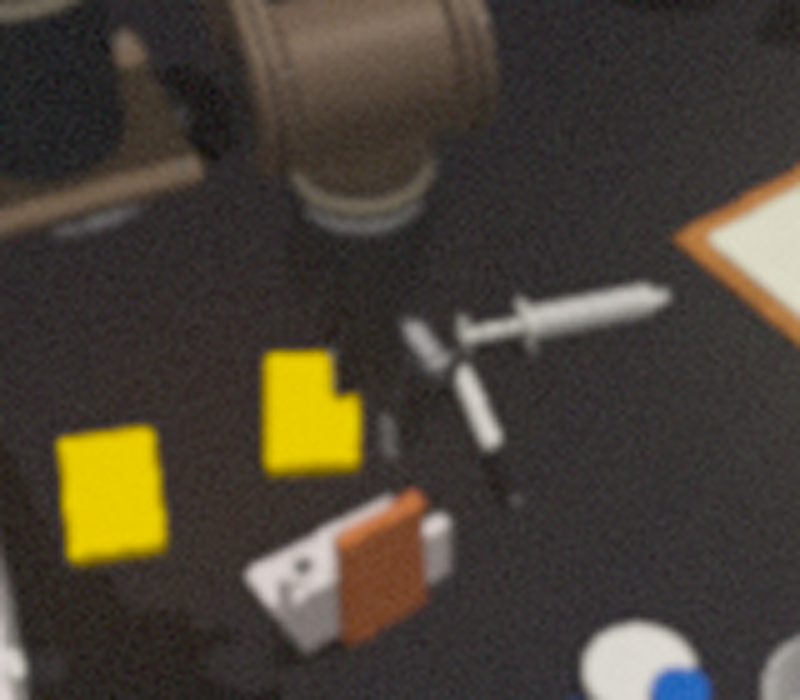

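View pics/t13c.png

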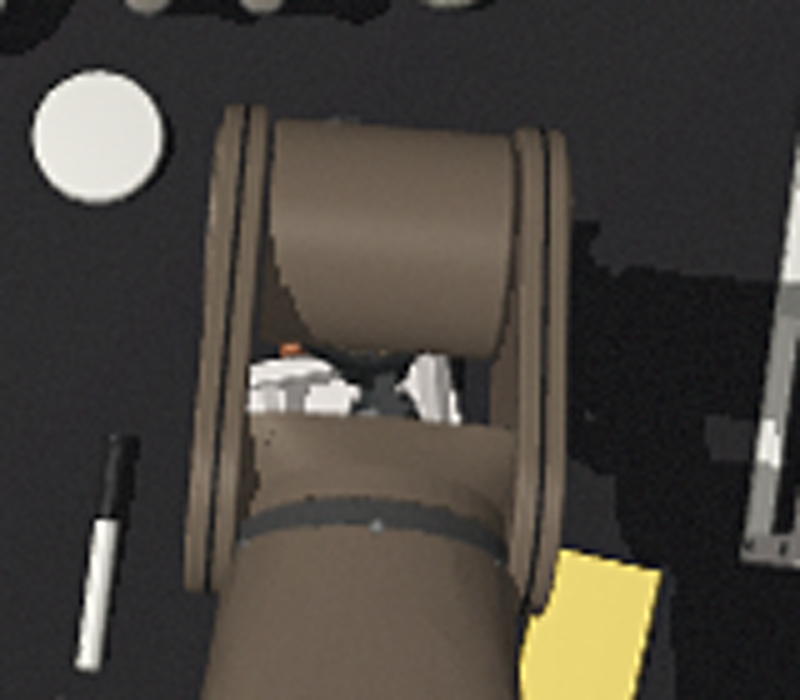

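Emit:
{"name": "servo_tool", "arguments": {
  "increments": "0 0 0.009 0 -0.14 3.5 4.5;0 0 0.009 0 -0.14 7 4.5;0 0 0.009 0 -0.14 9.5 4.5;0 0 0.009 0 -0.14 10.9 4.5;0 0 0.009 0 -0.14 10.9 4.5;0 0 0.009 0 -0.14 10.9 4.5"
}}

```text
time: 12.93
eef_pos: [0.5298, 0.0733, 0.0926]
tcp_rot: [0.625, 0.78, 0.001, 0.001]
contact_force: [-0.2, -1.0, 0.6]
opening: 0.525
```

Run:
```python
from h import *
show(); plan(Rt(12.7,0),sp(.006,0,.092))
p,d=take("scene","s14");crop(p,220,340,150,270,6,"s14c")
```

```text
t 12.93 p [0.5298 0.0733 0.0926] F [-0.2 -1.   0.6] op 0.525 q [-0.05  0.16  2.03  0.    0.95 -0.27]
z [ 0.002  0.    -1.   ] y [0.976 0.218 0.002]
turn [ 0.002  0.    -0.002] shift cm [ 0.02 -0.09  0.06] | rows>= 0.0
```

View pics/s14c.png

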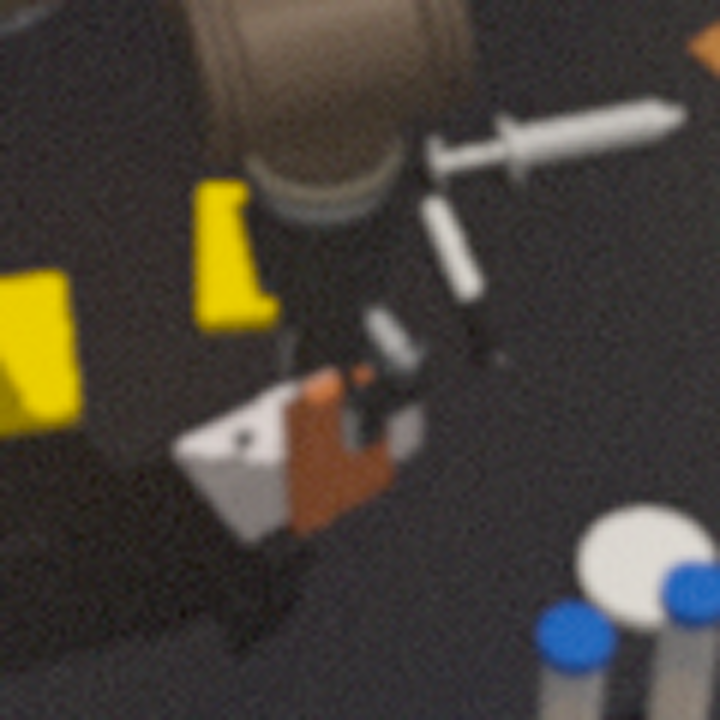

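Run:
```python
from h import *
for l in(-.03,0,.03):
  for q in((.012,.1),(.012,0),(.022,.085)):
    u=proj("scene",sp(q[0],l,q[1])); print(l,q,((u-[220,150])*6).round(0))
Q,uv=tile("scene","s12",[.45,0,.005],[.65,.16,.13])
q=Q[(Q[:,2]>.02)&(Q[:,2]<.09)]; L=(q-FOOT)@LS; print(np.percentile(L,[1,5,50,95,99]))
```

```text
-0.03 (0.012, 0.1) [288. 416.]
-0.03 (0.012, 0) [296. 535.]
-0.03 (0.022, 0.085) [300. 448.]
0 (0.012, 0.1) [339. 389.]
0 (0.012, 0) [344. 508.]
0 (0.022, 0.085) [351. 420.]
0.03 (0.012, 0.1) [388. 362.]
0.03 (0.012, 0) [391. 482.]
0.03 (0.022, 0.085) [400. 393.]
[-0.03104508 -0.02957688 -0.00261309  0.02434866  0.02786183]
```

Emit:
{"name": "servo_tool", "arguments": {
  "increments": "0 0 0 -0.2 -0.1 0 4.5;0 0 0 -0.2 -0.1 0 3;0 0 0 -0.2 -0.1 0 2;0 0 0 -0.2 -0.1 0 1.4;0 0 0 -0.2 -0.1 0 0.5;0 0 0 -0.2 -0.1 0 0.5;0 0 0 -0.2 -0.1 0 0.5;0 0 0 -0.2 -0.1 0 0.5",
  "grip_force": 50
}}

```text
time: 13.65
eef_pos: [0.5302, 0.0712, 0.0945]
tcp_rot: [0.626, 0.78, 0.002, 0.002]
contact_force: [-2.0, -0.4, 4.8]
opening: 0.128
```

Run:
```python
from h import *
show()
```

```text
t 13.65 p [0.5302 0.0712 0.0945] F [-2.  -0.4  4.8] op 0.128 q [-0.06  0.16  2.03  0.    0.95 -0.28]
z [ 0.005 -0.    -1.   ] y [0.976 0.217 0.005]
```

Emit:
{"name": "servo_tool", "arguments": {
  "increments": "0 0 0 0 0 -3 0.5;0 0 0 0 0 -6 0.5;0 0 0 0 0 -10 0.5;0 0 0 0 0 -14 0.5;0 0 0 0 0 -18 0.5;0 0 0 0 0 -18.5 0.5;0 0 0 0 0 -18.5 0.5"
}}

```text
time: 14.23
eef_pos: [0.5304, 0.0713, 0.282]
tcp_rot: [0.626, 0.78, 0.004, 0.005]
contact_force: [-0.5, 0.2, -2.5]
opening: 0.127
```

```bash
cat >> h.py <<'E'
RY=-7.2; RX=np.array([np.cos(np.radians(RY)),np.sin(np.radians(RY)),0]); RYV=np.array([-RX[1],RX[0],0]); RO=np.array([.579,-.2479,0])
def rp(x,y,z): return RO+RX*x+RYV*y+np.array([0,0,z])
E
python3 - <<'E'
from h import *
show(); print(rp(0,-.048,.01)); plan(Rt(82.8,0),rp(0,-.048,.27))
p,d=take("scene","s15");crop(p,200,320,80,220,5,"s15c")
p,d=take("top","t15");crop(p,360,480,130,280,5,"t15c")
E
```

```text
t 14.23 p [0.5304 0.0713 0.282 ] F [-0.5  0.2 -2.5] op 0.127 q [-0.06 -0.06  1.89  0.    1.3  -0.28]
z [ 0.012 -0.    -1.   ] y [0.976 0.217 0.012]
[ 0.572984   -0.29552151  0.01      ]
turn [ 0.008  0.01  -1.226] shift cm [-36.73  -3.83   1.26] | rows>= 9.8
```

View pics/s15c.png

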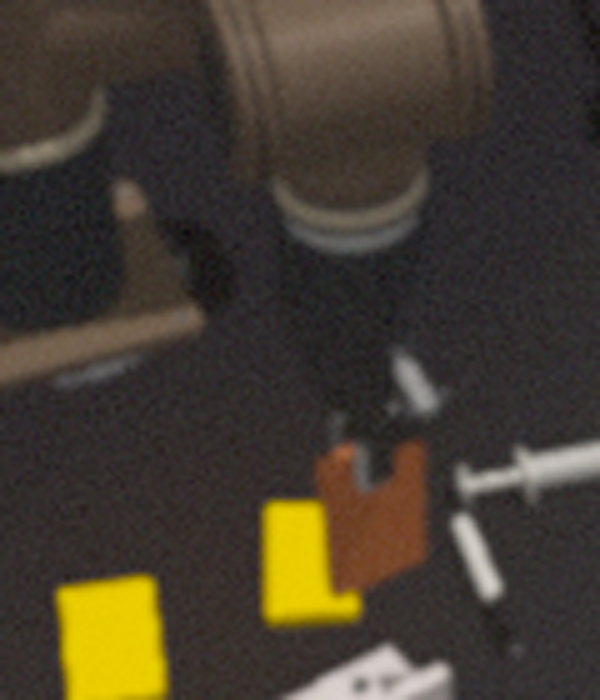

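View pics/t15c.png

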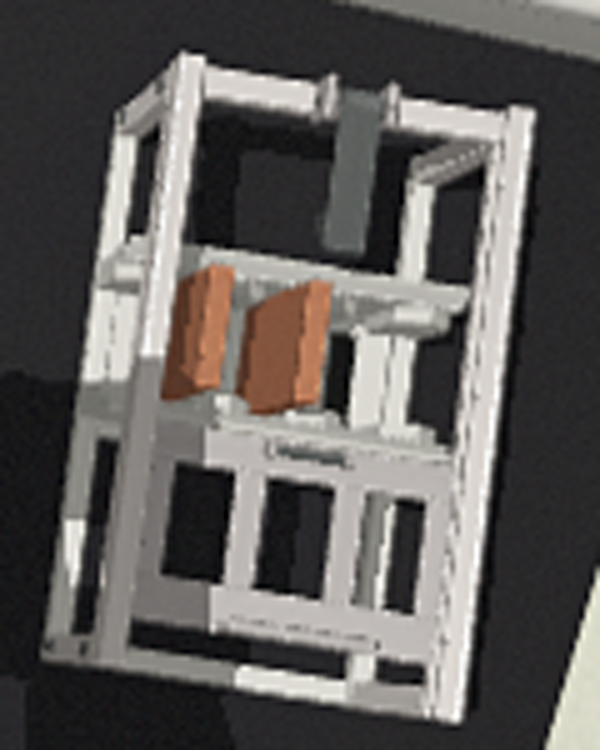

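Run:
```python
from h import *
p=np.load("t15.npz")["p"]; s=5
im=cv2.resize(np.ascontiguousarray(p[130:280,360:480,::-1]),None,fx=s,fy=s,interpolation=cv2.INTER_CUBIC)
def box(x0,x1,y0,y1,z,c):
    u=(proj("top",np.array([rp(x,y,z) for x,y in((x0,y0),(x1,y0),(x1,y1),(x0,y1))]))+.5-[360,130])*s
    cv2.polylines(im,[u.astype(int)],True,c,1)
for y in(-.048,0,.048): box(-.03,.03,y-.006,y+.006,.11,(0,255,0))
for k in(-1,1): box(-.17,.125,k*.074,k*.086,.126,(255,0,0))
box(-.034,.034,-.058,-.038,.01,(0,255,255)); box(-.164,-.16,-.032,.032,.149,(0,0,255))
cv2.imwrite("pics/ov.png",im)
Q,uv=tile("top","t15",[.5,-.33,.1],[.65,-.15,.12])
m=(Q-RO); y=m@RYV; x=m@RX
for c in(0,.048):
    k=abs(y-c)<.02; print(c,k.sum(),np.median(x[k]),np.median(y[k]),np.percentile(x[k],[2,98]),np.percentile(y[k],[5,95]))
```

```text
0 146 -0.0019498004840411095 0.0019676379236857403 [-0.02990541  0.02649609] [-0.00468519  0.0067179 ]
0.048 145 -0.0019023778981150463 0.0490936466604286 [-0.02987493  0.02727512] [0.04326033 0.05446114]
```

View pics/ov.png

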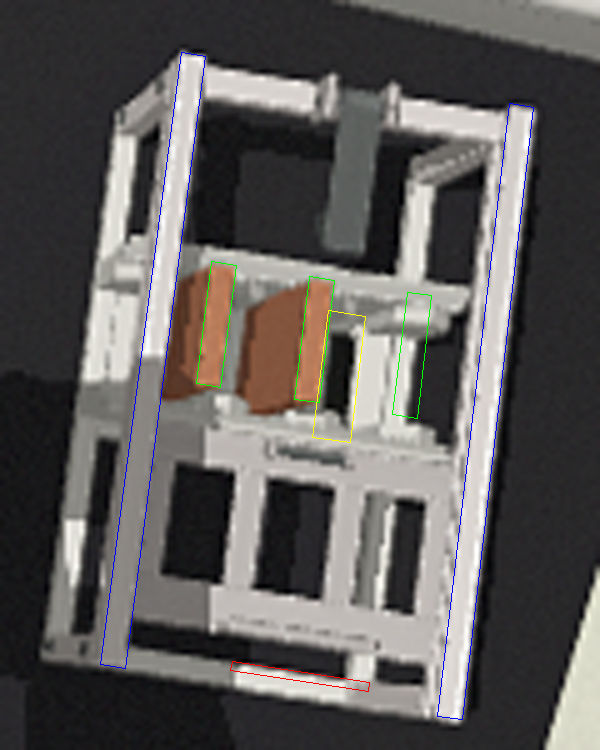

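Emit:
{"name": "servo_tool", "arguments": {
  "increments": "0.008 0.01 -1.226 -36.7 -3.8 1.3 0.5;0.008 0.01 -1.226 -36.7 -3.8 1.3 0.5;0.008 0.01 -1.226 -36.7 -3.8 1.3 0.5;0.008 0.01 -1.226 -36.7 -3.8 1.3 0.5;0.008 0.01 -1.226 -36.7 -3.8 1.3 0.5;0.008 0.01 -1.226 -36.7 -3.8 1.3 0.5;0.008 0.01 -1.226 -36.7 -3.8 1.3 0.5;0.008 0.01 -1.226 -36.7 -3.8 1.3 0.5;0.008 0.01 -1.226 -36.7 -3.8 1.3 0.5;0.008 0.01 -1.226 -36.7 -3.8 1.3 0.5"
}}

```text
time: 15.17
eef_pos: [0.5697, -0.3002, 0.2603]
tcp_rot: [0.075, 0.997, 0.001, -0.007]
contact_force: [0.2, 0.3, -1.8]
opening: 0.129
```

Run:
```python
from h import *
show(); plan(Rt(82.8,0),rp(0,-.048,.27))
```

```text
t 15.17 p [ 0.5697 -0.3002  0.2603] F [ 0.2  0.3 -1.8] op 0.129 q [-0.64  0.21  1.64 -0.01  1.3  -2.06]
z [-0.013  0.002 -1.   ] y [0.15  0.989 0.   ]
turn [ 0.001 -0.013 -0.025] shift cm [-0.24  0.51 -0.97] | rows>= 0.3
```

Emit:
{"name": "servo_tool", "arguments": {
  "increments": "0 -0.013 -0.025 -0.2 0.5 -1 0.5;0 -0.013 -0.025 -0.2 0.5 -1 0.5;0 -0.013 -0.025 -0.2 0.5 -1 0.5;0 -0.013 -0.025 -0.2 0.5 -1 0.5"
}}

```text
time: 15.5
eef_pos: [0.5741, -0.289, 0.2743]
tcp_rot: [0.064, 0.998, 0.0, 0.002]
contact_force: [-0.1, 0.6, -1.9]
opening: 0.125
```

Run:
```python
from h import *
show(); plan(Rt(82.8,0),rp(0,-.048,.27)); s,R,p=cur()
p_,d=take("scene","s16");crop(p_,110,230,150,320,4,"s16c")
show()
Q,uv=tile("scene","s16",[.5,-.36,.14],[.65,-.22,.30]); print(len(Q))
# visible face facing camera: broad face? report extents in rack frame
m=Q-RO; x=m@RX;y=m@RYV;z=Q[:,2]
for a,b in((.18,.21),(.21,.24),(.24,.27)):
    k=(z>a)&(z<b); print(a,k.sum(),np.percentile(x[k],[2,50,98]).round(4),np.percentile(y[k],[2,50,98]).round(4))
print("z",np.percentile(z,[1,99]), "tcp in rack",(p-RO)@RX,(p-RO)@RYV)
```

```text
t 15.50 p [ 0.5741 -0.289   0.2743] F [-0.1  0.6 -1.9] op 0.125 q [-0.63  0.19  1.63  0.    1.31 -2.07]
z [ 0.004  0.    -1.   ] y [0.127 0.992 0.001]
turn [ 0.001  0.004 -0.002] shift cm [ 0.03 -0.66  0.43] | rows>= 0.2
t 15.55 p [ 0.5742 -0.289   0.2746] F [-1.  -0.4 -2.1] op 0.129 q [-0.62  0.19  1.63  0.    1.31 -2.07]
z [ 0.004  0.    -1.   ] y [0.126 0.992 0.001]
278
0.18 67 [-0.0314  0.0221  0.029 ] [-0.0467 -0.0363 -0.0353]
0.21 79 [-0.0249  0.0188  0.029 ] [-0.0442 -0.0362 -0.0353]
0.24 55 [-0.0009  0.0263  0.0293] [-0.0432 -0.0367 -0.0356]
z [0.1856492  0.28271893] tcp in rack 0.0002837792751899061 -0.04143990455542881
```

View pics/s16c.png

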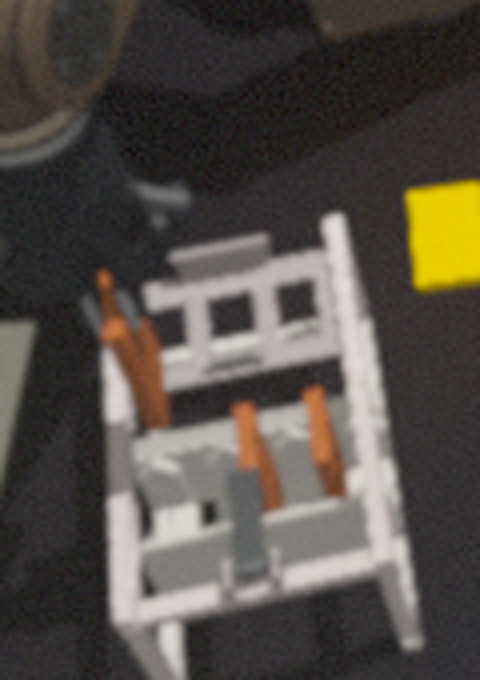

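Emit:
{"name": "servo_tool", "arguments": {
  "increments": "0 0 0 0 -0.65 0 0.5;0 0 0 0 -0.65 2.5 0.5;0 0 0 0 -0.65 5 0.5;0 0 0 0 -0.65 7.5 0.5;0 0 0 0 -0.65 7.5 0.5;0 0 0 0 -0.65 7.5 0.5"
}}

```text
time: 16.05
eef_pos: [0.573, -0.2962, 0.1987]
tcp_rot: [0.064, 0.998, 0.001, 0.001]
contact_force: [0.7, -0.3, -1.2]
opening: 0.125
```

Run:
```python
from h import *
show(); plan(Rt(82.8,0),rp(0,-.048,.20)); s,R,p=cur()
p_,d=take("scene","s17");crop(p_,110,230,170,320,5,"s17c")
p_,d=take("top","t17");crop(p_,360,480,130,280,5,"t17c")
s,R,p=cur()
Q,uv=tile("scene","s17",[.5,-.36,.08],[.65,-.27,.25]); print(len(Q))
m=Q-RO; x=m@RX;y=m@RYV;z=Q[:,2]
for a,b in((.11,.13),(.13,.15),(.15,.18),(.18,.21)):
    k=(z>a)&(z<b)
    if k.sum()>5: print(a,k.sum(),np.percentile(x[k],[2,50,98]).round(4),np.percentile(y[k],[2,50,98]).round(4))
print("z",np.percentile(z,[1,99]), "tcp in rack",(p-RO)@RX,(p-RO)@RYV)
```

```text
t 16.05 p [ 0.573  -0.2962  0.1987] F [ 0.7 -0.3 -1.2] op 0.125 q [-0.64  0.26  1.7   0.    1.18 -2.08]
z [ 0.002  0.002 -1.   ] y [0.127 0.992 0.002]
turn [ 0.002  0.002 -0.002] shift cm [ 0.01  0.07 -0.13] | rows>= 0.0
240
0.11 45 [-0.0282  0.0112  0.0292] [-0.0514 -0.0433 -0.0427]
0.13 47 [-0.0274  0.0189  0.0286] [-0.0516 -0.0435 -0.0426]
0.15 55 [-0.0087  0.0242  0.0278] [-0.0517 -0.0439 -0.0428]
0.18 83 [-0.0129  0.0176  0.0287] [-0.0541 -0.0484 -0.0429]
z [0.10987468 0.236797  ] tcp in rack 0.002041851169026978 -0.04981399612781193
```

View pics/s17c.png

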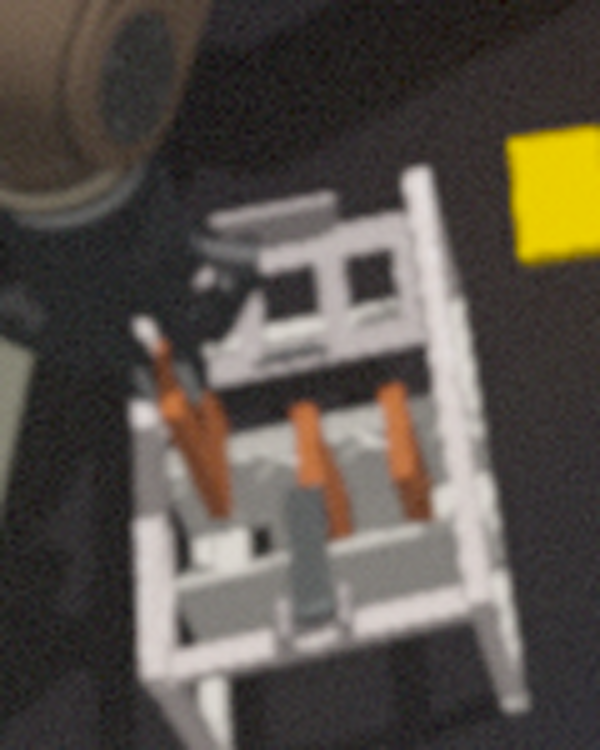

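View pics/t17c.png

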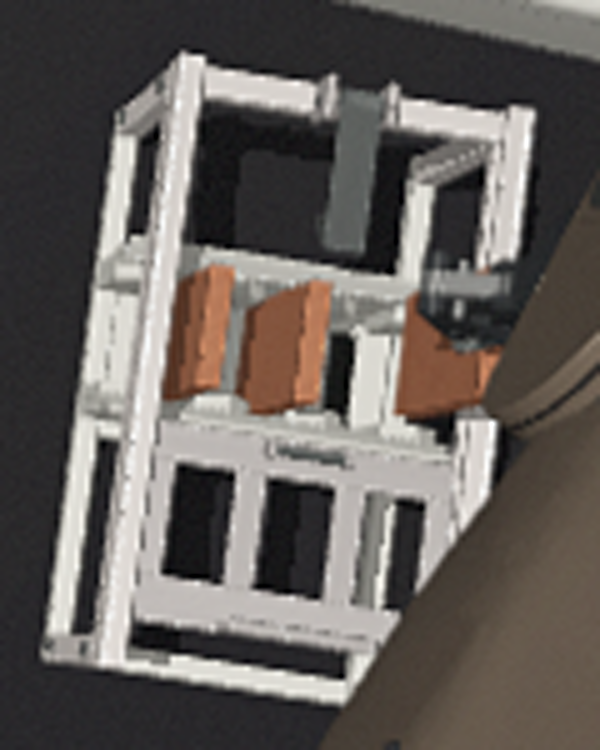

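Emit:
{"name": "servo_tool", "arguments": {
  "increments": "0 0 0 0 0.1 1 0.5;0 0 0 0 0.1 2 0.5;0 0 0 0 0.1 3 0.5;0 0 0 0 0.1 4 0.5;0 0 0 0 0.1 5 0.5;0 0 0 0 0.1 6 0.5;0 0 0 0 0.1 7 0.5;0 0 0 0 0.1 8 0.5;0 0 0 0 0.1 8 0.5"
}}

```text
time: 16.9
eef_pos: [0.5731, -0.2952, 0.1171]
tcp_rot: [0.064, 0.998, 0.001, 0.001]
contact_force: [-0.3, 0.0, -2.0]
opening: 0.131
```

Run:
```python
from h import *
show(); s,R,p=cur(); print((p-RO)@RX,(p-RO)@RYV)
```

```text
t 16.90 p [ 0.5731 -0.2952  0.1171] F [-0.3  0.  -2. ] op 0.131 q [-0.63  0.35  1.75  0.    1.05 -2.08]
z [ 0.001  0.002 -1.   ] y [0.127 0.992 0.002]
5.338368253953764e-05 -0.04764497791375542
```

No contact. Continue to the floor (about 12 mm).

Emit:
{"name": "servo_tool", "arguments": {
  "increments": "0 0 0 0 0 0.4 0.5;0 0 0 0 0 0.7 0.5;0 0 0 0 0 1 0.5;0 0 0 0 0 1.15 0.5;0 0 0 0 0 1.3 0.5;0 0 0 0 0 1.3 0.5"
}}

```text
time: 17.4
eef_pos: [0.5745, -0.2962, 0.1075]
tcp_rot: [0.064, 0.998, -0.0, 0.003]
contact_force: [0.6, 0.1, -2.3]
opening: 0.131
```

Run:
```python
from h import *
show(); s,R,p=cur(); print((p-RO)@RX,(p-RO)@RYV)
```

```text
t 17.40 p [ 0.5745 -0.2962  0.1075] F [ 0.6  0.1 -2.3] op 0.131 q [-0.63  0.36  1.75  0.    1.03 -2.08]
z [ 0.006 -0.001 -1.   ] y [ 0.127  0.992 -0.   ]
0.0016358089414743046 -0.04845841114141234
```

Emit:
{"name": "servo_tool", "arguments": {
  "increments": "0 0 0 0 0 0.1 0.5;0 0 0 0 0 0.2 0.5;0 0 0 0 0 0.2 0.5;0 0 0 0 0 0.2 0.5"
}}

```text
time: 17.73
eef_pos: [0.5746, -0.2962, 0.1056]
tcp_rot: [0.064, 0.998, -0.0, 0.003]
contact_force: [-0.6, 0.9, -1.5]
opening: 0.126
```

Run:
```python
from h import *
show(); s,R,p=cur(); print((p-RO)@RX,(p-RO)@RYV)
p_,d=take("scene","s18");crop(p_,110,230,170,320,5,"s18c");show()
```

```text
t 17.73 p [ 0.5746 -0.2962  0.1056] F [-0.6  0.9 -1.5] op 0.126 q [-0.63  0.36  1.75  0.    1.02 -2.08]
z [ 0.006 -0.001 -1.   ] y [ 0.127  0.992 -0.   ]
0.0016773105476888912 -0.04842307700491266
t 17.78 p [ 0.5746 -0.2962  0.1056] F [ 0.3 -0.8 -1.4] op 0.129 q [-0.63  0.36  1.75  0.    1.02 -2.08]
z [ 0.006 -0.001 -1.   ] y [ 0.127  0.992 -0.   ]
```

View pics/s18c.png

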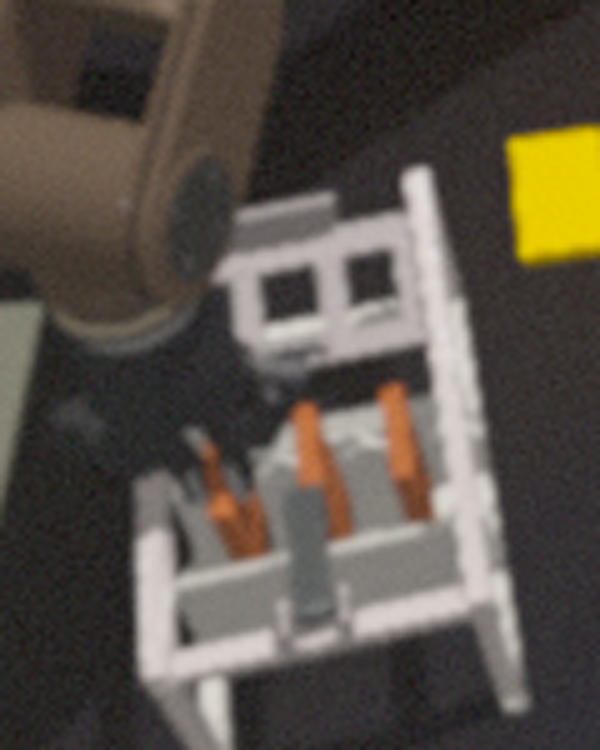

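Emit:
{"name": "servo_tool", "arguments": {
  "increments": "0 0 0 0 0 0.1 0.5;0 0 0 0 0 0.2 0.5;0 0 0 0 0 0.2 0.5"
}}

```text
time: 18.03
eef_pos: [0.5751, -0.2964, 0.1047]
tcp_rot: [0.064, 0.998, -0.001, 0.003]
contact_force: [-0.7, 0.8, 2.7]
opening: 0.127
```

Run:
```python
from h import *
show()
```

```text
t 18.03 p [ 0.5751 -0.2964  0.1047] F [-0.7  0.8  2.7] op 0.127 q [-0.63  0.37  1.75  0.    1.02 -2.08]
z [ 0.006 -0.001 -1.   ] y [ 0.127  0.992 -0.001]
```

On the floor. Release by a little (rail is near), then rise.

Emit:
{"name": "servo_tool", "arguments": {
  "increments": "0 0 0 0 0 0 1.7;0 0 0 0 0 0 1.8;0 0 0 0 0 0 1.8;0 0 0 0 0 0 1.8;0 0 0 0 0 0 1.8"
}}

```text
time: 18.45
eef_pos: [0.5745, -0.2962, 0.1034]
tcp_rot: [0.064, 0.998, -0.0, 0.003]
contact_force: [-1.3, -0.5, 0.2]
opening: 0.211
```

Emit:
{"name": "servo_tool", "arguments": {
  "increments": "0 0 0 0 0 -0.7 1.8;0 0 0 0 0 -1.5 1.8;0 0 0 0 0 -3 1.8;0 0 0 0 0 -5 1.8;0 0 0 0 0 -8 1.8;0 0 0 0 0 -12 1.8;0 0 0 0 0 -16 1.8;0 0 0 0 0 -16 1.8"
}}

```text
time: 19.12
eef_pos: [0.5773, -0.2985, 0.2764]
tcp_rot: [0.064, 0.998, -0.006, 0.011]
contact_force: [0.5, -1.2, 2.3]
opening: 0.213
```

Run:
```python
from h import *
show()
p_,d=take("scene","s19");crop(p_,110,230,170,320,5,"s19c");show()
plan(Rt(-7.2,0),rp(-.22,0,.24));plan(Rt(172.8,0),rp(-.22,0,.24));plan(Rt(82.8,0),rp(-.22,0,.24))
print(rp(-.19,0,.13))
```

```text
t 19.12 p [ 0.5773 -0.2985  0.2764] F [ 0.5 -1.2  2.3] op 0.213 q [-0.63  0.2   1.63  0.    1.29 -2.08]
z [ 0.021 -0.012 -1.   ] y [ 0.127  0.992 -0.01 ]
t 19.17 p [ 0.5763 -0.2978  0.2724] F [ 0.4 -0.6 -0.5] op 0.212 q [-0.63  0.2   1.63  0.    1.29 -2.08]
z [ 0.017 -0.009 -1.   ] y [ 0.127  0.992 -0.007]
turn [0.009 0.02  1.569] shift cm [22.42  4.97  2.79] | rows>= 12.6
turn [-0.02   0.009 -1.572] shift cm [22.42  4.97  2.79] | rows>= 12.6
turn [-0.007  0.018 -0.002] shift cm [22.42  4.97  2.79] | rows>= 5.5
[ 0.39049821 -0.22408669  0.13      ]
```

View pics/s19c.png

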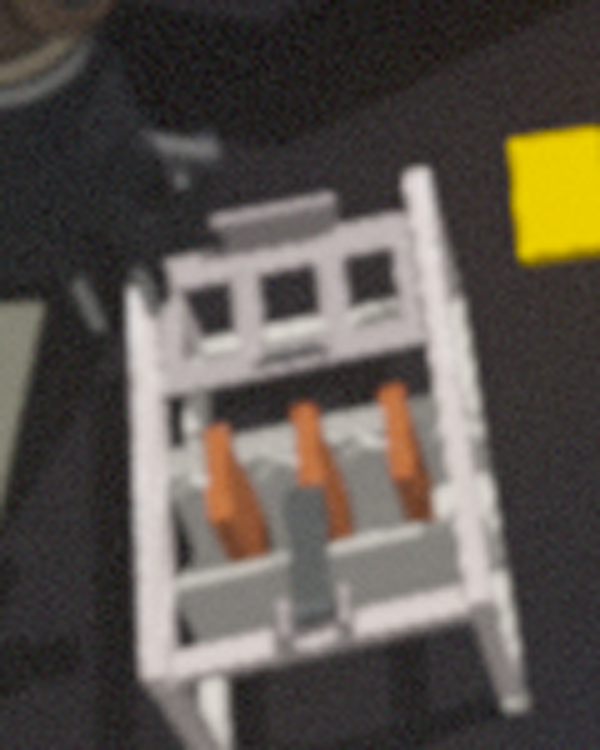

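Run:
```python
from h import *
show(); plan(Rt(82.8,0),rp(-.195,0,.23))
```

```text
t 19.17 p [ 0.5763 -0.2978  0.2724] F [ 0.4 -0.6 -0.5] op 0.212 q [-0.63  0.2   1.63  0.    1.29 -2.08]
z [ 0.017 -0.009 -1.   ] y [ 0.127  0.992 -0.007]
turn [-0.007  0.018 -0.002] shift cm [19.94  4.98  3.84] | rows>= 5.0
```

Emit:
{"name": "servo_tool", "arguments": {
  "increments": "-0.007 0.018 0 4 1 0 0;-0.007 0.018 0 8 2 1 0;-0.007 0.018 0 12 3 2 0;-0.007 0.018 0 16 4 3 0;-0.007 0.018 0 20 5 3.8 0;-0.007 0.018 0 20 5 3.8 0;-0.007 0.018 0 20 5 3.8 0;-0.007 0.018 0 20 5 3.8 0"
}}

```text
time: 19.83
eef_pos: [0.3822, -0.2214, 0.2251]
tcp_rot: [0.064, 0.998, 0.003, -0.005]
contact_force: [0.2, 0.5, 0.8]
opening: -0.002
```

Run:
```python
from h import *
show(); plan(Rt(82.8,0),rp(-.195,0,.139)); s,R,p=cur(); print((p-RO)@RX,(p-RO)@RYV)
```

```text
t 19.83 p [ 0.3822 -0.2214  0.2251] F [0.2 0.5 0.8] op -0.002 q [-0.75 -0.23  2.14 -0.    1.24 -2.2 ]
z [-0.01   0.007 -1.   ] y [0.128 0.992 0.006]
turn [ 0.006 -0.011 -0.002] shift cm [-0.44 -0.21  8.6 ] | rows>= 2.1
-0.19852342696826109 0.0016172702453243898
```

Emit:
{"name": "servo_tool", "arguments": {
  "increments": "0.006 -0.011 0 -0.2 -0.2 3 0;0.006 -0.011 0 -0.2 -0.2 6 0;0.006 -0.011 0 -0.2 -0.2 8.6 0;0.006 -0.011 0 -0.2 -0.2 8.6 0;0.006 -0.011 0 -0.2 -0.2 8.6 0"
}}

```text
time: 20.25
eef_pos: [0.3835, -0.223, 0.1383]
tcp_rot: [0.064, 0.998, 0.001, -0.001]
contact_force: [0.5, 0.1, 0.6]
opening: -0.0
```

Run:
```python
from h import *
p_,d=take("scene","s20");crop(p_,110,230,150,300,5,"s20c")
show(); plan(Rt(82.8,0),rp(-.17,0,.139));plan(Rt(82.8,0),rp(-.05,0,.139)); s,R,p=cur(); print((p-RO)@RX,(p-RO)@RYV)
```

```text
t 20.30 p [ 0.3842 -0.2237  0.1398] F [ 0.4 -0.2  0.5] op 0.002 q [-0.76 -0.12  2.21 -0.    1.04 -2.2 ]
z [-0. -0. -1.] y [ 0.127  0.992 -0.   ]
turn [-0.    -0.    -0.001] shift cm [-2.63  0.05  0.08] | rows>= 0.6
turn [-0.    -0.    -0.001] shift cm [-14.63   0.07   0.08] | rows>= 3.5
-0.1962799740270311 -0.0004444706304026387
```

View pics/s20c.png

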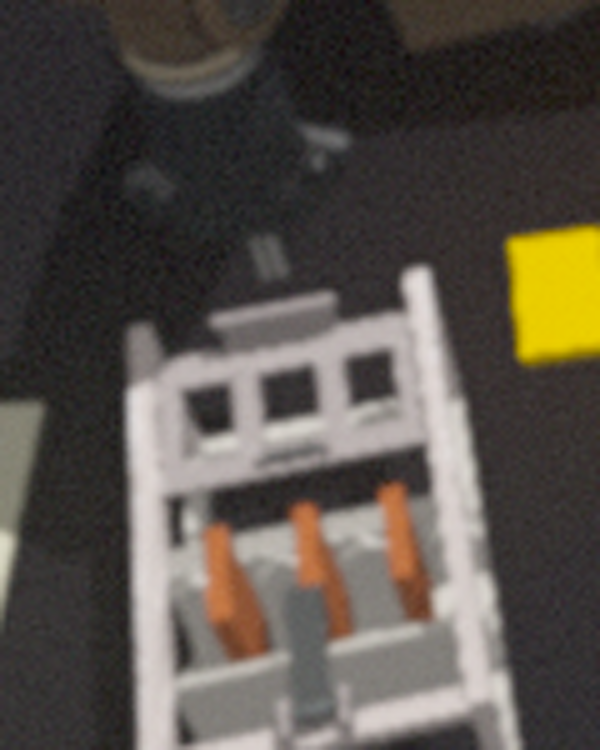

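Emit:
{"name": "servo_tool", "arguments": {
  "increments": "0 0 0 -1.2 0 0 0;0 0 0 -2.2 0 0 0;0 0 0 -3.4 0 0 0;0 0 0 -5 0.05 0 0;0 0 0 -6.6 0.05 0 0;0 0 0 -8.2 0.05 0 0;0 0 0 -9.8 0.05 0 0;0 0 0 -11.4 0.05 0 0;0 0 0 -13 0.05 0 0;0 0 0 -13.6 0.05 0 0"
}}

```text
time: 21.13
eef_pos: [0.5199, -0.2409, 0.1406]
tcp_rot: [0.063, 0.998, -0.001, -0.0]
contact_force: [-4.3, -0.1, 2.9]
opening: -0.001
```

Run:
```python
from h import *
p_,d=take("scene","s21");crop(p_,110,230,150,300,5,"s21c")
show(); plan(Rt(82.8,0),rp(-.035,0,.139)); s,R,p=cur(); print((p-RO)@RX,(p-RO)@RYV)
```

```text
t 21.18 p [ 0.5204 -0.2407  0.1404] F [ 0.   0.3 -0.3] op 0.002 q [-0.61  0.17  1.91 -0.    1.05 -2.05]
z [ 0.002 -0.002 -1.   ] y [ 0.126  0.992 -0.001]
turn [-0.001  0.002 -0.001] shift cm [-2.41  0.02  0.15] | rows>= 0.6
-0.0590722031842786 -0.00021911939539652134
```

View pics/s21c.png

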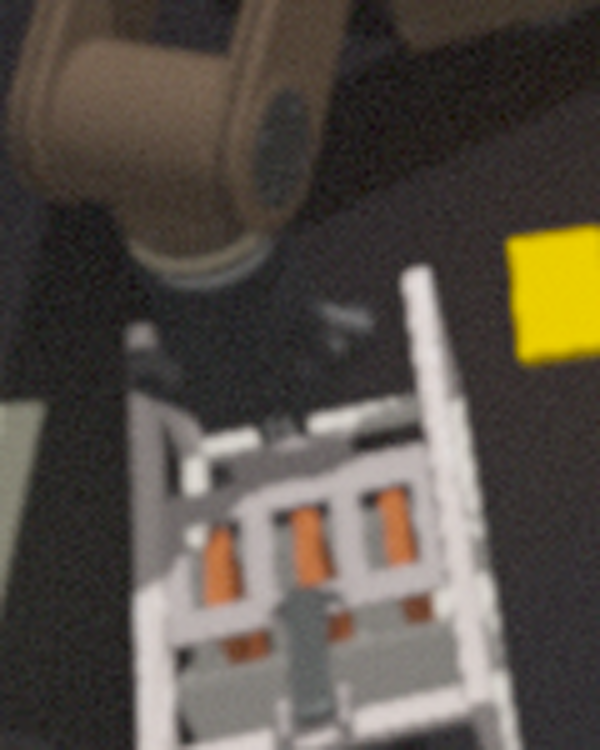

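Emit:
{"name": "servo_tool", "arguments": {
  "increments": "0 0 0 -0.5 0 0 0;0 0 0 -1 0 0 0;0 0 0 -1.5 0 0 0;0 0 0 -2 0 0 0;0 0 0 -2.4 0 0 0;0 0 0 -2.5 0 0 0;0 0 0 -2.5 0 0 0"
}}

```text
time: 21.77
eef_pos: [0.5423, -0.2427, 0.1387]
tcp_rot: [0.064, 0.998, 0.0, -0.001]
contact_force: [-4.0, -0.5, 2.7]
opening: -0.001
```

Run:
```python
from h import *
show(); s,R,p=cur(); print((p-RO)@RX,(p-RO)@RYV)
```

```text
t 21.77 p [ 0.5423 -0.2427  0.1387] F [-4.  -0.5  2.7] op -0.001 q [-0.59  0.22  1.86 -0.    1.06 -2.03]
z [-0.001  0.001 -1.   ] y [0.127 0.992 0.   ]
-0.03703151061693421 0.0005685323734088456
```

Emit:
{"name": "servo_tool", "arguments": {
  "increments": "0 0 0 -0.2 0 0 0;0 0 0 -0.4 0 0 0;0 0 0 -0.6 0 0 0;0 0 0 -0.6 0 0 0"
}}

```text
time: 22.1
eef_pos: [0.5427, -0.2427, 0.1387]
tcp_rot: [0.063, 0.998, 0.002, -0.01]
contact_force: [-23.7, 1.1, 15.5]
opening: 0.001
```

Run:
```python
from h import *
show(); s,R,p=cur(); print((p-RO)@RX,(p-RO)@RYV)
p_,d=take("scene","s22");crop(p_,110,230,150,300,5,"s22c")
```

```text
t 22.10 p [ 0.5427 -0.2427  0.1387] F [-23.7   1.1  15.5] op 0.001 q [-0.59  0.23  1.85 -0.01  1.08 -2.03]
z [-0.019  0.005 -1.   ] y [0.125 0.992 0.002]
-0.03667985538944694 0.0006223314163675683
```

View pics/s22c.png

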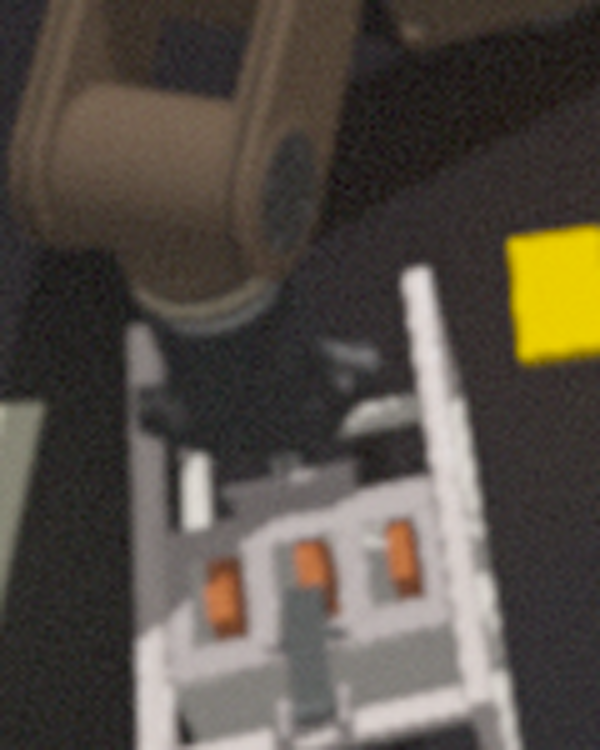

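Emit:
{"name": "servo_tool", "arguments": {
  "increments": "0 0 0 0.5 0 0 0;0 0 0 1.5 0 0 0;0 0 0 3 0 0 0;0 0 0 5 0 -1 0;0 0 0 7 0 -4 0;0 0 0 8 0 -8 0;0 0 0 9 0 -12 0;0 0 0 9 0 -14 0;0 0 0 9 0 -14 0"
}}

```text
time: 22.9
eef_pos: [0.4615, -0.2334, 0.2854]
tcp_rot: [0.064, 0.998, -0.003, 0.006]
contact_force: [0.2, -0.6, 0.6]
opening: 0.003
```

Run:
```python
from h import *
show()
p_,d=take("scene","s23");crop(p_,110,230,150,300,5,"s23c")
p_,d=take("top","t23");s=5;p=p_
im=cv2.resize(np.ascontiguousarray(p[130:280,360:480,::-1]),None,fx=s,fy=s,interpolation=cv2.INTER_CUBIC)
def box(x0,x1,y0,y1,z,c):
    u=(proj("top",np.array([rp(x,y,z) for x,y in((x0,y0),(x1,y0),(x1,y1),(x0,y1))]))+.5-[360,130])*s
    cv2.polylines(im,[u.astype(int)],True,c,1)
for y in(-.048,0,.048): box(-.03,.03,y-.006,y+.006,.11,(0,255,0))
box(-.029,-.025,-.032,.032,.149,(0,0,255))
cv2.imwrite("pics/t23c.png",im)
W=cloud("top",d); m=W-RO; x=m@RX;y=m@RYV;z=W[...,2]
k=(z>.131)&(z<.155)&(abs(y)<.04)&(x>-.17)&(x<.03); print("tab",k.sum(),np.percentile(x[k],[2,50,98]) if k.sum() else 0)
for a in np.arange(.03,.13,.01):
    k=(abs(y)<.006)&(abs(x-a)<.005)&(z>.1); print(round(a,2),k.sum(),np.median(z[k]).round(4) if k.sum() else 0)
Q,uv=tile("top","t23",[.5,-.36,.09],[.65,-.15,.12]); mm=Q-RO; yy=mm@RYV; xx=mm@RX
for c in(-.048,0,.048):
    k=abs(yy-c)<.02; print(c,k.sum(),np.median(xx[k]),np.median(yy[k]),np.median(Q[k,2]))
```

```text
t 22.90 p [ 0.4615 -0.2334  0.2854] F [ 0.2 -0.6  0.6] op 0.003 q [-0.67 -0.1   1.92  0.    1.31 -2.11]
z [ 0.011 -0.007 -1.   ] y [ 0.127  0.992 -0.005]
tab 103 [-0.0257684  -0.02369019 -0.01974279]
0.03 9 0.1107
0.04 12 0.1355
0.05 20 0.1361
0.06 20 0.1368
0.07 23 0.1365
0.08 18 0.1361
0.09 19 0.1356
0.1 22 0.1375
0.11 22 0.1367
0.12 5 0.1367
-0.048 111 0.011529766131148776 -0.045090423122690716 0.10849564231434394
0 105 0.01010614451727125 0.0023466189944342116 0.1089362968390013
0.048 96 0.009795422236724617 0.049867102138315245 0.10886440800486163
```

View pics/s23c.png

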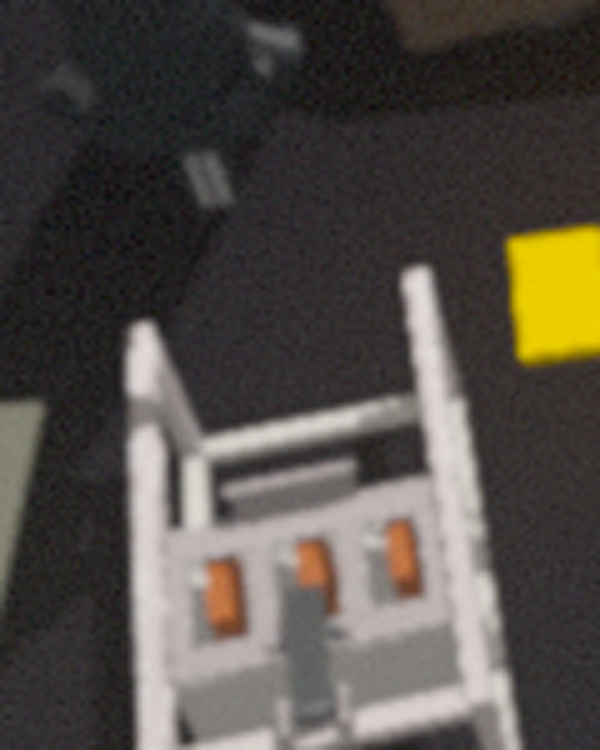

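View pics/t23c.png

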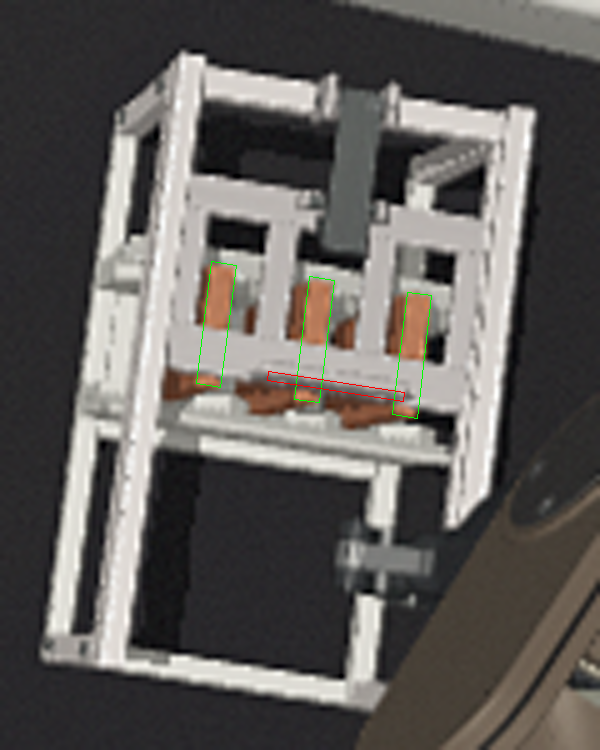

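Run:
```python
from h import *
z=np.load("t23.npz");W=cloud("top",z["d"])
def st(nm,u0,u1,v0,v1,zmin,zmax):
    q=W[v0:v1,u0:u1].reshape(-1,3);q=q[(q[:,2]>zmin)&(q[:,2]<zmax)]; print(nm,len(q),q.mean(0).round(4))
st("tubeA",237,256,125,160,.1,.13); st("tubeB",262,282,125,160,.1,.13)
st("lid",222,258,160,195,.006,.03); st("jar",295,326,120,156,.05,.07);st("cup",185,228,118,162,.03,.07);st("marker",232,250,232,290,.004,.03)
show(); print(ctrl.sign_off())
```

```text
tubeA 151 [0.7134 0.1785 0.1132]
tubeB 153 [0.7156 0.1181 0.1131]
lid 517 [0.633  0.2017 0.0117]
jar 347 [0.7378 0.02   0.0597]
cup 338 [0.7297 0.2936 0.0471]
marker 241 [0.4197 0.1916 0.0112]
t 23.00 p [ 0.4598 -0.232   0.2792] F [-1.2 -0.5 -0.6] op 0.000 q [-0.66 -0.1   1.93  0.    1.31 -2.11]
z [ 0.002 -0.001 -1.   ] y [ 0.127  0.992 -0.   ]
the job is handed in; nothing more can be done
None
```

The job is handed in after 23 s of the 72 s allowed; there is no verdict.

- **Tile at the stop:** I took the tile by its width edges, leaned it on the stop and let go. It first rested at about 29° lean, so I pushed its foot in with closed fingers. It then stood alone at 0.3° lean, flush with the face.
- **Tile in the bay:** I took it again by its two broad faces and stood it down in the empty bay, the one at y = −48 mm. Before hand-in its top read 108.5 mm up, against a nominal 110 mm. It matched its two neighbours to within 1 mm in height and 2 mm along x.
- **Gate and catch:** I pushed the gate until it met its end stop, at about 24 N along the push. The thumb tab read about −24 mm in x, against −25 to −21 mm for a shut gate. The catch's upper side was level at about 136 to 137 mm, as at the start, so it looks down behind the bar. I did not pull the gate back to prove the catch holds.
- **Other things:** The tubes, lid, jar, cup and marker are within about 2 mm of where they started. The middle tile's top and the y = +48 mm tile's top still line up with where they were, as far as the gate windows show. I did not measure the syringe at the end; it was outside the arm's contact path.
- **Robot:** At hand-in it was clear of the rack with no contact force.

No check disagreed beyond about 2 mm, which is the calibration's own accuracy.

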